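# Stroke the flip lids of a curved sample tray shut

## Robot

A 6-joint arm with a two-finger parallel gripper is mounted at the origin on a cart in front of the work surface, level with it; the furniture and walls round the work are solid. World frame = base frame: x ahead of the robot, y to its left, z up, the work surface at z = 0. Lengths are in mm, angles in rad, forces in N, time in s.
With the tool pointing down it reaches from about 350 to 775 mm from the base axis. Payload 7.3 kg.
Tool frame: the origin (TCP) lies at the very end of the fingers, on their centre line; the grasp point (between the pads) lies 19 mm behind it (env.tcp_to_grasp is the distance from the TCP to the grasp point, in mm); x points along the fingers, z is the direction in which the jaws open and shut, and the axes are right-handed (so a half turn about x gives the same grasp; the last joint's range is limited). The gripper opens to 92 mm and grips with 3 to 60 N. Pads are 19 mm wide; open, the fingers measure 130 mm over their backs; the gripper's body (75 mm by 190 mm) begins 47 mm behind the grasp point.
Start: joints at [1.022, 0.342, 1.524, -0, 1.275, -0.146], TCP at [205.787, 483.01, 202.541] pointing down, gripper open.
Joint ranges: [-2.53, 2.53], [-0.77, 2.02], [0.04, 2.7], [-1, 4.14], [0.28, 2.66], [-3.11, 3.11]. Speed limits (rad/s): [2.57, 2.57, 3.14, 3.14, 3.14, 3.14].

## Interface

Orientations are given as [roll, pitch, yaw] about the fixed x, y, z axes, in that order (R = Rz(yaw) Ry(pitch) Rx(roll)).
In Python, from plant import env gives the robot as it stands.
- The arm moves only by the tool play_rows, never from a script. Its arguments are lists of equal length, an entry for each row: "hand": the opening, from 0 (shut) to 1 (fully open); "translation": the shift along the tool's x, y, z in cm, a list of three; "twist": the turn about the tool's x in degrees. In form: {"hand": [hand, ...], "translation": [[dx, dy, dz], ...], "twist": [twist, ...]}. A call has 1 to 12 rows; each row shifts and turns the commanded pose from where the row before left it, along the tool's axes as they then stand; what a row does not reach is not made up. A row lasts 1/10 s, in which the tool goes at most 50 mm and 8.59 degrees, less where a joint would pass 70% of its speed; a pose out of reach is approached as far as the arm can. A call is refused whole if a number of a shift passes 5 or a number of a turn 8.59, either way. A call with a gripper value outside its range is refused whole. The fingers move at their own pace and stop on an object; "grip_force" is the grip in N (left out, the last holds). Time passes only in rows, so rows that do not move let the fingers close. It gives the time, the measured TCP pose, the force and the opening at its end, in the units of the state.
- env.get_state(): the state, without advancing time (a new reading comes with each control period).
- env.read_camera(name): name is "side" or "top"; returns the picture (384x512x3 uint8, blue, green, red); there is no depth.
- env.get_calibration(name): a dict with "fx", "fy", "cx", "cy" (pixels), "k1" (the pictures are not rectified: a ray, as slopes to the right and down, at radius r is drawn at 1 + k1 r^2 times it, then the intrinsics apply), "R" (3x3) and "t" (3): a world point X has camera coordinates R X + t. Camera axes: x right, y down, z forward; pixel columns grow to the right and rows downward; lengths in mm; the calibration is good to about 2 mm. A picture is of the moment at which its call begins. get_calibration takes no time and is no camera call.
- env.sign_off(): hands the job in, once; it reports no verdict.
Trained networks look in the newest picture that a camera, given by its name, has taken for a name from the list of things; names that differ only in an ending like _2 or _b are one class to them, and where a whole thing is asked for, a point or a joint stands for the part that bears it (a point fixed in the world has none). Each returns a list of dicts, best first, with "confidence" (0 to 1); they miss things now and then, are a little off and sometimes report something else, mostly with a low value. They report only what shows in the picture. A call takes as long as a camera call.
- env.spot_in(camera, name): "box" ([left, top, right, bottom] in pixels, round what is visible of it).
- env.trace(camera, name): "region" (384x512 bool, what is visible of it) and "box" ([left, top, right, bottom] in pixels, round what is visible of it).
The state is a dict: "time": time; "qpos": joint angles; "joint_velocities": joint speeds; "tau": joint torques, N m; "tool_pos": TCP position; "tool_rot": TCP orientation; "wrist_force": force on the tool from outside, world axes, zero at the start; "moment": the same for the moment, N m; "opening": opening from 0.0 (shut) to 1.0 (fully open).
Only numpy, scipy, OpenCV 4.12 (cv2) and the standard library are available. Lean on these libraries where they do the work, as an engineer would, in place of code of your own. Each camera call takes 0.05 s, during which the arm holds its last target.

## Task

The five flip lids of the curved sample tray stand open. With the closed fingertips, stroke lightly along the curved row, coming from the hinge side of the first lid, so that the lids fold down one after another from the first to the last and all are left lying flat shut. Only touch the tray: do not lift it, carry it off or shove it out of its place, do not press hard, and leave the dish, the beaker and the stopper where they stand.

Things in the scene. Friction and masses are not known exactly. Their poses are not given: they have to be found in the camera images.
- tray: Grey loose sample tray, 0.9 kg: a 60 mm wide band along an arc of radius 130 mm (centre line), with 5 white flip lids. Origin: underside, below lid 3 on the centre line. z up; x = direction of the stroke at lid 3 (lid 1 to lid 5); y points to the arc centre at (0, 130 mm). Shut lids and the lands between are level, 23.5 mm high; the band spans 66 degrees either side. Slides if pushed with several N.
- lid_1 (a joint): White flip lid 1 of 5 (34 x 34 x 3 mm). 0 = shut flat, 1.57 = upright, stop at 1.75. Stiff hinge, the lid stays where left: 0.4 N at its free edge moves it, several N near the hinge. The hinge (steel pin across the band, 22 mm above the bench) is at its edge facing the start of the row (lid 1's end); it folds shut forward, towards lid 5's end.
- seat_1 (a point): Point fixed on the tray: middle of lid 1's upper face when shut, 23.5 mm above the bench, on the centre line at -48 degrees of arc from lid 3. The hinge is 17 mm behind it along the arc, the free edge 17 mm ahead. Axes as the tray's. Neighbours are 54 mm apart.
- lid_2 (a joint): White flip lid 2 of 5 (34 x 34 x 3 mm). 0 = shut flat, 1.57 = upright, stop at 1.75. Stiff hinge, the lid stays where left: 0.4 N at its free edge moves it, several N near the hinge. The hinge (steel pin across the band, 22 mm above the bench) is at its edge facing the start of the row (lid 1's end); it folds shut forward, towards lid 5's end.
- seat_2 (a point): Point fixed on the tray: middle of lid 2's upper face when shut, 23.5 mm above the bench, on the centre line at -24 degrees of arc from lid 3. The hinge is 17 mm behind it along the arc, the free edge 17 mm ahead. Axes as the tray's. Neighbours are 54 mm apart.
- lid_3 (a joint): White flip lid 3 of 5 (34 x 34 x 3 mm). 0 = shut flat, 1.57 = upright, stop at 1.75. Stiff hinge, the lid stays where left: 0.4 N at its free edge moves it, several N near the hinge. The hinge (steel pin across the band, 22 mm above the bench) is at its edge facing the start of the row (lid 1's end); it folds shut forward, towards lid 5's end.
- seat_3 (a point): Point fixed on the tray: middle of lid 3's upper face when shut, 23.5 mm above the bench, on the centre line at 0 degrees of arc from lid 3. The hinge is 17 mm behind it along the arc, the free edge 17 mm ahead. Axes as the tray's. Neighbours are 54 mm apart.
- lid_4 (a joint): White flip lid 4 of 5 (34 x 34 x 3 mm). 0 = shut flat, 1.57 = upright, stop at 1.75. Stiff hinge, the lid stays where left: 0.4 N at its free edge moves it, several N near the hinge. The hinge (steel pin across the band, 22 mm above the bench) is at its edge facing the start of the row (lid 1's end); it folds shut forward, towards lid 5's end.
- seat_4 (a point): Point fixed on the tray: middle of lid 4's upper face when shut, 23.5 mm above the bench, on the centre line at 24 degrees of arc from lid 3. The hinge is 17 mm behind it along the arc, the free edge 17 mm ahead. Axes as the tray's. Neighbours are 54 mm apart.
- lid_5 (a joint): White flip lid 5 of 5 (34 x 34 x 3 mm). 0 = shut flat, 1.57 = upright, stop at 1.75. Stiff hinge, the lid stays where left: 0.4 N at its free edge moves it, several N near the hinge. The hinge (steel pin across the band, 22 mm above the bench) is at its edge facing the start of the row (lid 1's end); it folds shut forward, towards lid 5's end.
- seat_5 (a point): Point fixed on the tray: middle of lid 5's upper face when shut, 23.5 mm above the bench, on the centre line at 48 degrees of arc from lid 3. The hinge is 17 mm behind it along the arc, the free edge 17 mm ahead. Axes as the tray's. Neighbours are 54 mm apart.
- petri_dish: Covered glass dish, 61 mm across, 16 mm high, loose, on the hollow side of the tray; origin at the centre of its underside. Bystander.
- beaker: Empty beaker, 55 mm across, 62 mm high, loose, outside the tray's bow; origin at the centre of its underside. Bystander.
- stopper: Rubber stopper, 24 mm across and high, loose, outside the tray's bow; origin at the centre of its underside. Bystander.

How it is judged (in metres and radians):
On the way, in this order (a step that is already met when the one before it is completed fails the run):
1. lid 1 has been folded shut (value of joint lid_1 below 0.2 rad), for 0.02 s.
2. lid 2 has been folded shut (value of joint lid_2 below 0.2 rad), for 0.02 s.
3. lid 3 has been folded shut (value of joint lid_3 below 0.2 rad), for 0.02 s.
4. lid 4 has been folded shut (value of joint lid_4 below 0.2 rad), for 0.02 s.
5. lid 5 has been folded shut (value of joint lid_5 below 0.2 rad), for 0.02 s.
At the end, for the whole second after the job is handed in: All five lids are shut to within 0.2 rad (free edge under 7 mm up), the tray stands on the bench within 30 mm of where it stood, and dish, beaker and stopper are within 15 mm of where they stood (value of joint each of lid_1, lid_2, lid_3, lid_4, lid_5 below 0.2 rad and distance of tray from where it was at the start of the episode below 0.03 m and height (world z) of tray below 0.008 m and distance of each of petri_dish, beaker, stopper from where it was at the start of the episode below 0.015 m); the robot touches nothing.
It fails at once if the tray is lifted (8 mm or more) or tipped (height (world z) of tray above 0.008 m or angle between tray's own z axis and vertical above 0.15 rad).
It fails at once if the tray is shoved more than 30 mm from its place (distance of tray from where it was at the start of the episode above 0.03 m).
It fails at once if the tray or a lid is pressed with more than 30 N (contact force between any of the fingers, the arm and tray above 30 N).
It fails at once if the dish, beaker or stopper is moved more than 15 mm (distance of any of petri_dish, beaker, stopper from where it was at the start of the episode above 0.015 m).
It also fails if it takes over 48 s, if anything falls off the work surface, if the arm or the gripper's body presses on something with over 40 N, if the wrist force passes 120 N, or if a joint passes its speed limit or range.

## Working session

There is one attempt and no reset: what is moved stays moved. The work goes in short steps, Python scripts to look and compute and a tool call to move; the robot and the scene stay as the last step left them, time stands still between calls to the robot, and variables do not carry over. Pictures are saved under pics/ and viewed, and the job is handed in when it is done.

Besides the shell and the picture viewer there is one more tool, called after "Request:" by a JSON object that holds its "fn" and its "kwargs", one argument or row to a line. play_rows: Moves the arm, as the interface text tells. Its arguments: {"type":"object","properties":{"hand":{"type":"array","items":{"type":"number"}},"translation":{"type":"array","items":{"type":"array","items":{"type":"number"}}},"twist":{"type":"array","items":{"type":"number"}},"grip_force":{"type":"number"}},"required":["hand","translation","twist"]}

```bash
mkdir -p pics; ls; python3 - <<'E'
from plant import env
import cv2
for n in ("top","side"):
    im=env.read_camera(n); cv2.imwrite(f"pics/{n}0.png",im)
    c=env.get_calibration(n); print(n,c)
    for o in ("tray","lid_1","petri_dish","beaker","stopper"):
        print(o,[( [round(float(v)) for v in d["box"]],round(d["confidence"],2)) for d in env.spot_in(n,o)])
s=env.get_state();print(s)
E
```

```text
pics
top {'fx': 418.3534428146275, 'fy': 418.3534428146275, 'cx': 253.62271027483825, 'cy': 187.40601292779235, 'k1': -0.04971201005931034, 'R': array([[ 0.01908483, -0.9996947 ,  0.01569296],
       [-0.99852525, -0.01985568, -0.05052805],
       [ 0.05082422, -0.0147055 , -0.99859934]]), 't': array([ 44.53465308, 574.37971538, 869.13158821])}
tray [([273, 142, 349, 260], 0.84), ([282, 207, 292, 212], 0.65)]
lid_1 [([334, 152, 339, 161], 0.64), ([288, 181, 302, 186], 0.58), ([279, 229, 299, 242], 0.55)]
petri_dish [([337, 197, 368, 228], 0.6)]
beaker [([213, 173, 241, 199], 0.92)]
stopper [([242, 127, 259, 136], 0.62)]
side {'fx': 486.27168262507155, 'fy': 486.27168262507155, 'cx': 259.85157568652943, 'cy': 199.6358419310162, 'k1': -0.0834869076243627, 'R': array([[ 0.99796807, -0.06346906,  0.00560371],
       [-0.0293273 , -0.53564472, -0.84393403],
       [ 0.05656529,  0.84205487, -0.53641771]]), 't': array([-571.79050724,   96.05661846,  804.16433335])}
tray [([168, 224, 338, 302], 0.64)]
lid_1 [([304, 256, 324, 284], 0.74), ([286, 239, 304, 265], 0.69), ([262, 225, 277, 250], 0.6)]
petri_dish [([217, 287, 253, 324], 0.61)]
beaker [([243, 179, 273, 220], 0.8)]
stopper [([324, 205, 335, 228], 0.61), ([165, 220, 338, 305], 0.45)]
{'time': 0.6, 'qpos': array([ 1.02200628e+00,  3.41962400e-01,  1.52411283e+00,  1.54094909e-05,
        1.27539539e+00, -1.46019548e-01]), 'joint_velocities': array([ 2.95133053e-05, -1.63240723e-03,  1.04742916e-03,  8.93109401e-04,
        4.93854199e-04,  1.96366646e-05]), 'tau': array([ 8.06369167e-05, -4.30933392e+01, -2.44399077e+01,  7.18024280e-02,
        4.85320541e-02,  3.37187737e-05]), 'tool_pos': array([205.77724787, 483.01089414, 202.55555348]), 'tool_rot': array([-0.02579332,  1.57067341,  1.14222803]), 'wrist_force': array([ 0.0558394 , -0.08446931,  0.17877002]), 'moment': array([-0.01411303, -0.00372441,  0.01443933]), 'opening': 1.003908539212807}
```

```bash
python3 - <<'E'
import cv2
a=cv2.imread("pics/top0.png");cv2.imwrite("pics/top0c.png",cv2.resize(a[110:280,200:390],None,fx=3.5,fy=3.5,interpolation=cv2.INTER_CUBIC)[:600])
a=cv2.imread("pics/side0.png");cv2.imwrite("pics/side0c.png",cv2.resize(a[160:340,140:370],None,fx=3.3,fy=3.3,interpolation=cv2.INTER_CUBIC))
E
```

```text
(no output)
```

View pics/top0.png

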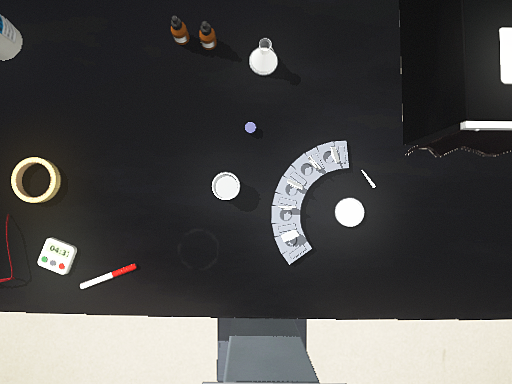

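View pics/top0c.png

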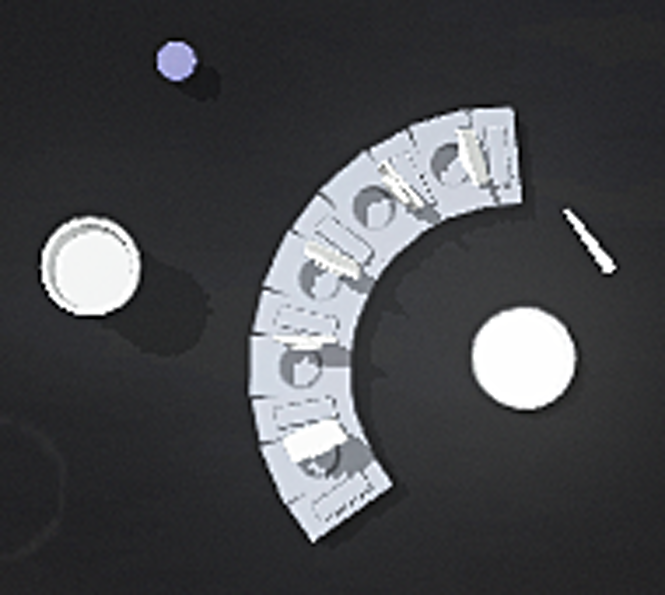

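View pics/side0c.png

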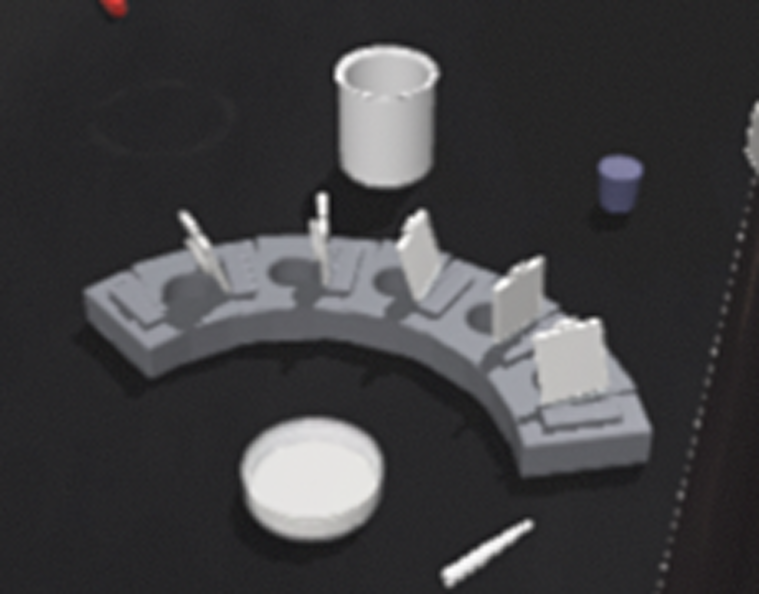

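The top view shows the tray as an arc from (347,150) to (300,255). The wells lie on the far side of each hinge from the upper right end, so lid 1 is the upper right one (crop 470,155) and lid 5 the lower one (crop 315,440). The dish is at (350,212), the beaker at (227,186) and the stopper at (250,128). Next I fit the tray pose.

```bash
cat > h.py <<'E'
import numpy as np, cv2
from plant import env
def proj(cal,X):
    X=np.atleast_2d(X); c=X@np.array(cal["R"]).T+np.array(cal["t"])
    s=c[:,:2]/c[:,2:]; s=s*(1+cal["k1"]*(s**2).sum(1,keepdims=True))
    return np.c_[s[:,0]*cal["fx"]+cal["cx"],s[:,1]*cal["fy"]+cal["cy"]]
def pix2plane(cal,u,v,z):
    d=np.array([(u-cal["cx"])/cal["fx"],(v-cal["cy"])/cal["fy"]]);s=d.copy()
    for _ in range(20): s=d/(1+cal["k1"]*(s@s))
    R=np.array(cal["R"]);o=-R.T@np.array(cal["t"]);r=R.T@np.array([s[0],s[1],1])
    return o+r*(z-o[2])/r[2]
def T(p,X):
    x,y,a=p;X=np.atleast_2d(X);c,s=np.cos(a),np.sin(a)
    return np.c_[x+c*X[:,0]-s*X[:,1],y+s*X[:,0]+c*X[:,1],X[:,2]]
def arc(r,th,z): # th deg, tray frame
    th=np.radians(np.atleast_1d(th)); return np.c_[r*np.sin(th),130-r*np.cos(th),np.full(len(th),z)]
def lidpts(k,q):
    th=np.radians((k-3)*24);t=np.array([np.cos(th),np.sin(th),0]);n=np.array([-np.sin(th),np.cos(th),0])
    c=arc(130,(k-3)*24,22)[0]-17*t;d=t*np.cos(q)+np.array([0,0,1])*np.sin(q)
    return np.array([c-17*n,c+17*n,c+17*n+34*d,c-17*n+34*d])
E
cat > fit.py <<'E'
from h import *
import sys,pickle
from scipy.optimize import minimize
def run(tag):
    M={}
    for n in ("top","side"):
        im=env.read_camera(n);cv2.imwrite(f"pics/{tag}_{n}.png",im)
        tr=env.trace(n,"tray"); 
        M[n]=(env.get_calibration(n),tr[0]["region"],im); print(n,[(round(t["confidence"],2),int(t["region"].sum())) for t in tr])
    pickle.dump(M,open(f"{tag}.pkl","wb"));return M
def model(cal,p,q,S=4):
    m=np.zeros((384*S,512*S),np.uint8);th=np.linspace(-66,66,34)
    def poly(P):
        u=(proj(cal,T(p,P))+.5)*S-.5
        cv2.fillPoly(m,[np.round(u).astype(np.int32)],255)
    for a,b in zip(th[:-1],th[1:]):
        P=np.vstack([arc(r,t,z) for r in(100,160) for t in(a,b) for z in (0,23.5)])
        u=(proj(cal,T(p,P))+.5)*S-.5
        cv2.fillConvexPoly(m,cv2.convexHull(np.round(u).astype(np.int32)),255)
    for k in range(1,6): poly(lidpts(k,q[k-1]))
    return cv2.resize(m,(512,384),interpolation=cv2.INTER_AREA)/255.
def fit(M,p0,q):
    B={n:cv2.GaussianBlur(M[n][1].astype(np.float32),(0,0),1) for n in M}
    def cost(v,ns=("top","side")):
        p=(v[0],v[1],v[2]/100)
        return sum(np.abs(cv2.GaussianBlur(model(M[n][0],p,q),(0,0),1)-B[n]).sum() for n in ns)
    out={}
    for ns in (("top",),("side",),("top","side")):
        best=None
        for d in (0,-10,10):
            r=minimize(cost,[p0[0]+d,p0[1]+d/2,p0[2]*100+d],args=(ns,),method="Nelder-Mead",options=dict(initial_simplex=None,xatol=.05,fatol=.1))
            if best is None or r.fun<best.fun: best=r
        out[ns]=best;print(ns,np.round(best.x,1),round(best.fun,1))
    x=best.x;return (x[0],x[1],x[2]/100)
E
python3 - <<'E'
from fit import *
M=run("a")
c=M["top"][0]
pt=[pix2plane(c,*uv,23.5)[:2] for uv in ((347,154),(300,255),(281,198))]
print(np.round(pt))
for nm,uv,z in (("dish",(350,212),16),("beaker",(227,186),62),("stopper",(250,128),24)): print(nm,np.round(pix2plane(c,*uv,z)))
# lid3 at approx (292,185) ; initial guess
a=np.array(pt[0]);b=np.array(pt[1]);yaw=np.arctan2(*(b-a)[::-1]);mid=(a+b)/2;n=np.array([-np.sin(yaw),np.cos(yaw)])
o=mid-n*(130-130*np.cos(np.radians(62)));p0=(o[0],o[1],yaw);print(p0)
p=fit(M,p0,[1.57]*5);print(p)
np.save("p.npy",p)
E
```

```text
top [(0.92, 4038)]
side [(0.92, 6036)]
[[ 647. -140.]
 [ 434.  -43.]
 [ 552.   -2.]]
dish [ 525. -149.   16.]
beaker [573. 110.  62.]
stopper [698.  66.  24.]
(np.float64(569.2362391387579), np.float64(-28.759093935121854), np.float64(2.7163021003910757))
('top',) [570.9 -22.9 272.6] 203.0
('side',) [570.7 -22.7 272.6] 648.0
('top', 'side') [570.8 -22.9 272.4] 857.3
(np.float64(570.756003127545), np.float64(-22.87104114536481), np.float64(2.724366017868155))
```

```bash
python3 - <<'E'
from fit import *
M=pickle.load(open("a.pkl","rb"));p=np.load("p.npy")
for n,(y0,y1,x0,x1) in (("top",(130,280,260,380)),("side",(210,310,160,345))):
    S=4;im=cv2.resize(M[n][2],None,fx=S,fy=S,interpolation=cv2.INTER_CUBIC);c=M[n][0]
    def L(P,col,cl=True):
        u=(proj(c,T(p,P))+.5)*S-.5;cv2.polylines(im,[np.round(u).astype(np.int32)],cl,col,1)
    th=np.linspace(-66,66,40)
    L(np.vstack([arc(100,th,23.5),arc(160,th[::-1],23.5)]),(0,255,0))
    for k in range(1,6): L(lidpts(k,1.57),(0,0,255)); L(lidpts(k,0),(255,128,0))
    cv2.imwrite(f"pics/ov_{n}.png",im[y0*S:y1*S,x0*S:x1*S])
for k in range(1,6):
    th=(k-3)*24; h=T(p,arc(130,th-7.5,22))[0]; s=T(p,arc(130,th,23.5))[0]; print(k,np.round(h),np.round(s),np.hypot(*s[:2]).round())
print(T(p,arc(130,[-66,-60,66],0)).round())
E
```

```text
1 [ 646. -118.   22.] [ 642. -101.   24.] 650.0
2 [625. -68.  22.] [615. -55.  24.] 617.0
3 [586. -31.  22.] [571. -23.  24.] 571.0
4 [535. -13.  22.] [518. -12.  24.] 518.0
5 [481. -17.  22.] [465. -23.  24.] 466.0
[[ 648. -142.    0.]
 [ 647. -128.    0.]
 [ 431.  -45.    0.]]
```

View pics/ov_top.png

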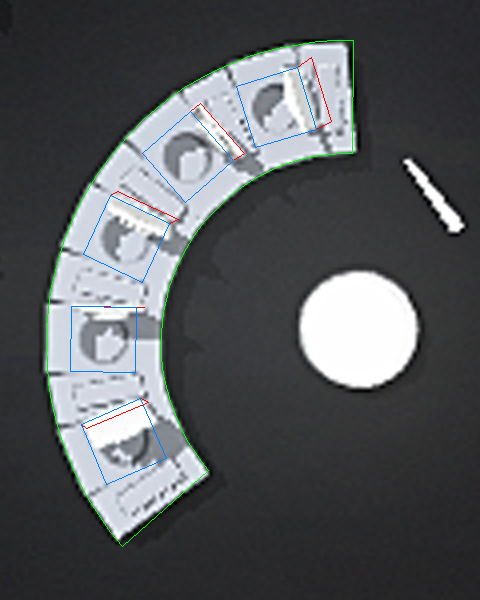

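View pics/ov_side.png

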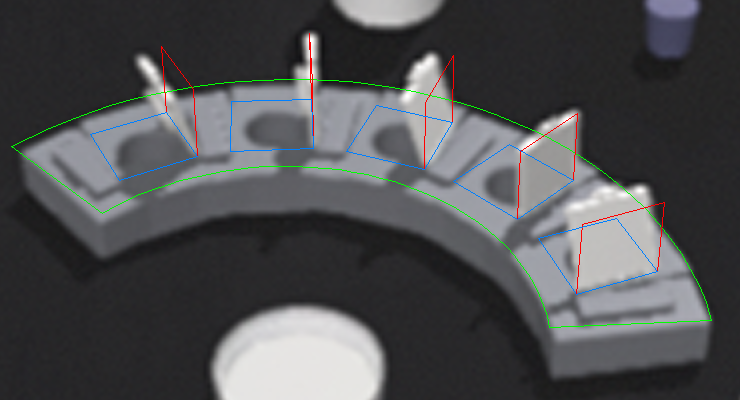

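```bash
cat >> h.py <<'E'
from scipy.spatial.transform import Rotation as Ro
def tool():
    s=env.get_state();return s,np.array(s["tool_pos"]),Ro.from_euler("xyz",s["tool_rot"]).as_matrix()
def lidframe(k,p,back=0):
    th=np.radians((k-3)*24)+p[2];return T(p,arc(130,(k-3)*24,0))[0],np.array([np.cos(th),np.sin(th),0]),np.array([-np.sin(th),np.cos(th),0])
E
python3 - <<'E'
from h import *
p=np.load("p.npy");s,x,R=tool();print(R.round(3))
for k in range(1,6):
    c,t,n=lidframe(k,p);
    a=np.degrees(np.arctan2(R[:,0]@np.cross(R[:,2],n),R[:,2]@n));print(k,c.round(1),t.round(3),"twist to jaw||n",round(a,1),"or",round((a+180)%360-0 if a<0 else a-180,1))
c,t,n=lidframe(1,p); g=c+t*(-17-9.5-20);g[2]=150
print(g, R.T@(g-x)/10)
E
```

```text
[[ 0.    -0.92   0.392]
 [ 0.     0.392  0.92 ]
 [-1.    -0.     0.   ]]
1 [ 641.6 -101.3    0. ] [-0.311  0.951  0.   ] twist to jaw||n -131.2 or 48.8
2 [614.5 -54.6   0. ] [-0.67   0.742  0.   ] twist to jaw||n -155.2 or 24.8
3 [570.8 -22.9   0. ] [-0.914  0.405  0.   ] twist to jaw||n -179.2 or 0.8
4 [517.9 -11.7   0. ] [-1.    -0.002  0.   ] twist to jaw||n 156.8 or -23.2
5 [465. -23.   0.] [-0.913 -0.408  0.   ] twist to jaw||n 132.8 or -47.2
[ 656.08969462 -145.54303282  150.        ] [  5.25111558 -66.06520876 -40.17499429]
```

View pics/side0.png

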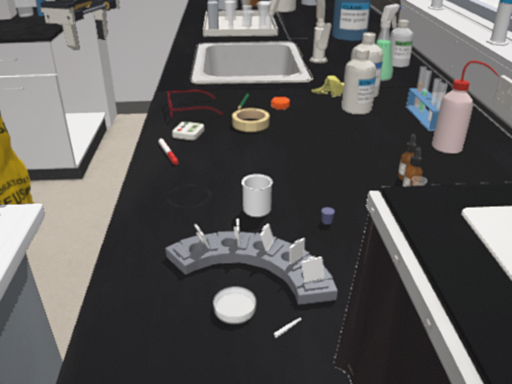

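```bash
python3 - <<'E'
from h import *
c=env.get_calibration("top");d=env.get_calibration("side")
for z in (0,100,200,300): print(z,[pix2plane(c,u,v,z).round()[:2] for u,v in ((403,148),(400,5),(461,125),(510,125))],[pix2plane(d,u,v,z).round()[:2] for u,v in ((336,350),(375,190))])
print(-np.array(d["R"]).T@d["t"],-np.array(c["R"]).T@c["t"])
E
```

```text
0 [array([ 667., -269.]), array([ 990., -265.]), array([ 721., -400.]), array([ 725., -513.])] [array([ 660., -233.]), array([821., 171.])]
100 [array([ 651., -231.]), array([ 939., -228.]), array([ 700., -348.]), array([ 703., -448.])] [array([ 635., -316.]), array([764.,  10.])]
200 [array([ 636., -194.]), array([ 887., -191.]), array([ 678., -295.]), array([ 681., -384.])] [array([ 609., -399.]), array([ 707., -152.])]
300 [array([ 620., -156.]), array([ 836., -153.]), array([ 657., -243.]), array([ 659., -319.])] [array([ 583., -483.]), array([ 651., -313.])]
[ 527.95796136 -661.98928167  515.63758121] [528.50977305  68.7067713  896.23764134]
```

The pictures show a solid box at the right: front edge near x≈667, left side y≈-269, about 250 mm high. The approach keeps clear of it. First move is high over the scene, closing the hand on the way.

Request:
{"fn": "play_rows", "kwargs": {
  "hand": [0, 0, 0, 0, 0, 0, 0, 0, 0, 0, 0, 0],
  "translation": [
    [0, -3.2, -2],
    [0, -3.2, -2],
    [0, -3.2, -2],
    [0, -3.2, -2],
    [0, -3.2, -2],
    [0, -3.2, -2],
    [0, -3.2, -2],
    [0, -3.2, -2],
    [0, -3.2, -2],
    [0, -3.2, -2],
    [0, -3.2, -2],
    [0, -3.2, -2]
  ],
  "twist": [0, 0, 0, 0, 0, 0, 0, 0, 0, 0, 0, 0],
  "grip_force": 10
}}

```text
time: 2.0
tool_pos: [465.7, 110.3, 202.7]
tool_rot: [-0.714, 1.57, 0.453]
wrist_force: [0.4, 0.3, -0.6]
opening: 0.026
```

Request:
{"fn": "play_rows", "kwargs": {
  "hand": [0, 0, 0, 0, 0, 0, 0, 0],
  "translation": [
    [0, -3.4, -2],
    [0, -3.4, -2],
    [0, -3.4, -2],
    [0, -3.4, -2],
    [0, -3.4, -2],
    [0, -3.4, -2],
    [0, -3.4, -2],
    [0, -3.4, -1.6]
  ],
  "twist": [0, 0, 0, 0, 0, 0, 0, 0]
}}

```text
time: 2.8
tool_pos: [654.7, -140.2, 202.4]
tool_rot: [3.062, 1.571, -2.054]
wrist_force: [0.3, -0.1, 0.2]
opening: 0.006
```

Request:
{"fn": "play_rows", "kwargs": {
  "hand": [0, 0, 0, 0, 0, 0, 0],
  "translation": [
    [0, 0, 0],
    [0, 0, 0],
    [0, 0, 0],
    [0, 0, 0],
    [0, 0, 0],
    [0, 0, 0],
    [0, 0, 0]
  ],
  "twist": [8.1, 8.1, 8.1, 8.1, 8.2, 8.2, 0]
}}

```text
time: 3.5
tool_pos: [654.1, -138.4, 202.4]
tool_rot: [1.951, 1.571, 2.266]
wrist_force: [-0.3, -0.4, -0.8]
opening: 0.007
```

```bash
cat >> h.py <<'E'
def where(k,p,goal=None,save=None):
    s,x,R=tool();c,t,n=lidframe(k,p);d=x-c
    print("t",round(s["time"],2),"pos",x.round(1),"s",round(d@t,1),"lat",round(d@n,1),"z",round(x[2],1),"F",np.round(s["wrist_force"],1),"open",round(s["opening"],3),"q6",round(s["qpos"][5],2))
    a=np.degrees(np.arctan2(R[:,0]@np.cross(R[:,2],-n),R[:,2]@-n));print("twist left",round(a,1),"t in tool",(R.T@t).round(3),"tilt",(R[:,0]).round(3))
    if goal is not None:
        g=c+t*goal[0]+n*goal[1];g[2]=goal[2];print("shift cm",(R.T@(g-x)/10).round(2))
E
python3 - <<'E'
from h import *
p=np.load("p.npy");where(1,p,(-38,0,54))
for n in("top","side"): cv2.imwrite(f"pics/b_{n}.png",env.read_camera(n))
E
```

```text
t 3.5 pos [ 654.1 -138.4  202.4] s -39.1 lat -0.3 z 202.4 F [-0.3 -0.4 -0.8] open 0.007 q6 -0.64
twist left -0.0 t in tool [ 0.     1.    -0.001] tilt [-0.  0. -1.]
shift cm [14.84  0.1  -0.03]
```

View pics/b_side.png

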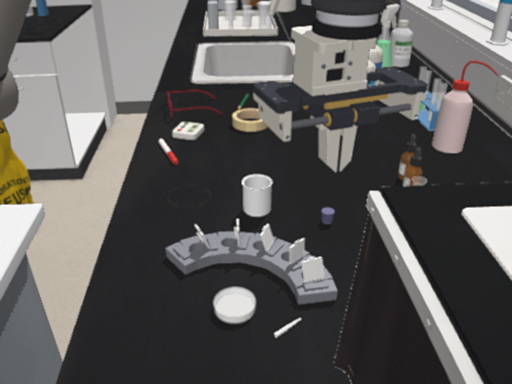

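View pics/b_top.png

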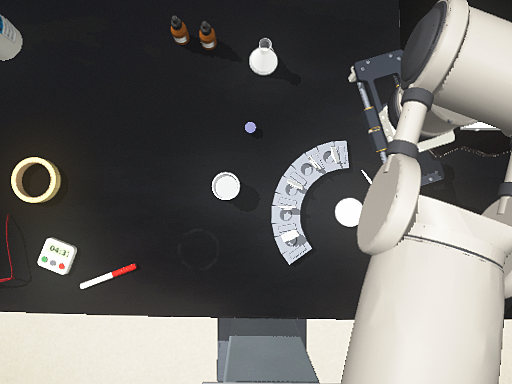

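The gripper is closed behind lid 1 and high, seen in the side picture with its tips at (340,165), and nothing is near it. Descending behind lid 1.

Request:
{"fn": "play_rows", "kwargs": {
  "hand": [0, 0, 0, 0, 0, 0, 0, 0],
  "translation": [
    [2, 0, 0],
    [2.5, 0, 0],
    [2.5, 0, 0],
    [2.5, 0, 0],
    [2.5, 0, 0],
    [2, 0, 0],
    [0.8, 0, 0],
    [0, 0, 0]
  ],
  "twist": [0, 0, 0, 0, 0, 0, 0, 0]
}}

```text
time: 4.4
tool_pos: [653.4, -138.2, 53.4]
tool_rot: [2.478, 1.568, 2.796]
wrist_force: [-0.3, 0.6, 0.1]
opening: 0.005
```

```bash
python3 - <<'E'
from h import *
p=np.load("p.npy");where(1,p,(-31.8,0,53))
a=env.read_camera("side");cv2.imwrite("pics/c_side.png",cv2.resize(a[140:340,140:370],None,fx=3,fy=3,interpolation=cv2.INTER_CUBIC))
E
```

```text
t 4.4 pos [ 653.4 -138.2   53.4] s -38.7 lat 0.3 z 53.4 F [-0.3  0.6  0.1] open 0.005 q6 -0.64
twist left 0.1 t in tool [0.001 1.    0.002] tilt [-0.002  0.001 -1.   ]
shift cm [0.04 0.69 0.03]
```

View pics/c_side.png

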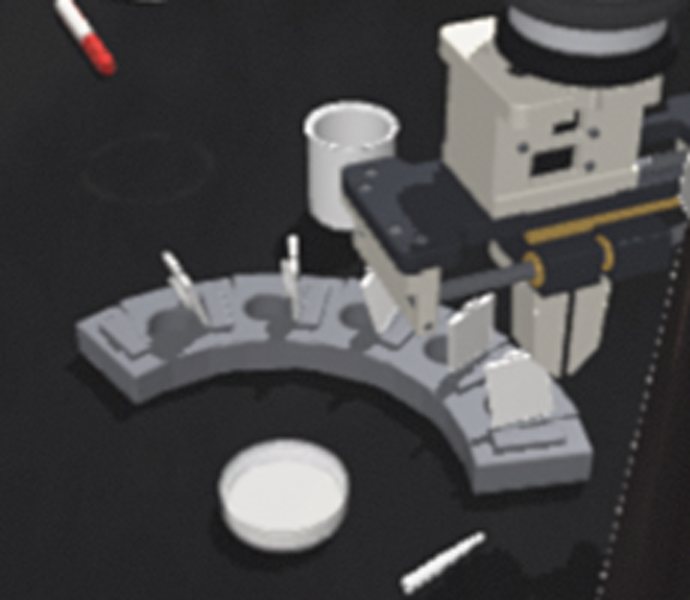

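```bash
python3 - <<'E'
from h import *
p=np.load("p.npy");s,x,R=tool();c=env.get_calibration("side")
for d in ((0,0,0),(0,9.5,19),(0,9.5,-19),(0,-9.5,19),(0,-9.5,-19)):
    X=x+R@np.array(d,float);u=proj(c,X)[0];print(d,X.round(),u.round(1),"crop",((u-[140,140])*3).round())
print("R",R.round(2)); print(T(p,lidpts(1,1.3)).round(), ((proj(c,T(p,lidpts(1,1.3)))-140)*3).round())
cv2.imwrite("pics/d_top.png",env.read_camera("top"))
E
```

```text
(0, 0, 0) [ 654. -138.   55.] [322.7 272.7] crop [548. 398.]
(0, 9.5, 19) [ 669. -124.   55.] [331.2 265.6] crop [574. 377.]
(0, 9.5, -19) [ 633. -135.   55.] [307.9 271.9] crop [504. 396.]
(0, -9.5, 19) [ 675. -142.   55.] [337.6 273.5] crop [593. 401.]
(0, -9.5, -19) [ 639. -153.   55.] [314.  280.2] crop [522. 421.]
R [[ 0.   -0.31  0.95]
 [ 0.    0.95  0.31]
 [-1.    0.    0.  ]]
[[ 663. -112.   22.]
 [ 631. -123.   22.]
 [ 628. -114.   55.]
 [ 660. -104.   55.]] [[552. 412.]
 [491. 429.]
 [487. 368.]
 [548. 351.]]
```

View pics/d_top.png

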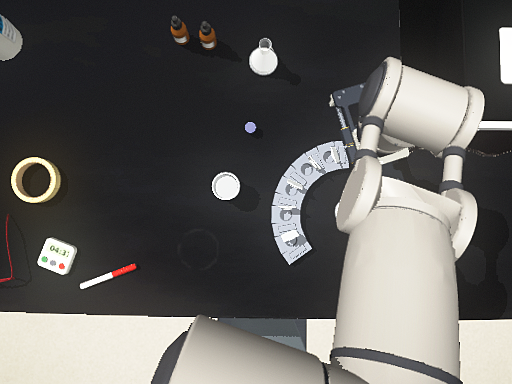

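```bash
python3 - <<'E'
from h import *
a=env.read_camera("side");cv2.imwrite("pics/e_side_full.png",a)
c=env.get_calibration("side");s,x,R=tool();print(x)
b=cv2.imread("pics/b_side.png")
def dr(im,x,y0,y1,x0,x1,S,nm):
    im=cv2.resize(im[y0:y1,x0:x1],None,fx=S,fy=S,interpolation=cv2.INTER_CUBIC)
    for h in (0,-60):
        q=[]
        for d in ((h,9.5,19),(h,9.5,-19),(h,-9.5,-19),(h,-9.5,19)):
            u=(proj(c,x+R@np.array(d,float))[0]-[x0,y0]+.5)*S-.5;q.append(u)
        cv2.polylines(im,[np.round(q).astype(np.int32)],True,(0,0,255),1)
    cv2.imwrite(nm,im)
dr(a,x,190,310,250,370,6,"pics/e1.png" )
dr(b,np.array([654.1,-138.4,202.4]),110,230,270,390,5,"pics/e2.png")
E
python3 -c "
import cv2
a=cv2.imread('pics/e1.png');cv2.imwrite('pics/e1.png',a[:600])"
```

```text
[ 654.95196557 -138.73792529   55.98682497]
```

View pics/e1.png

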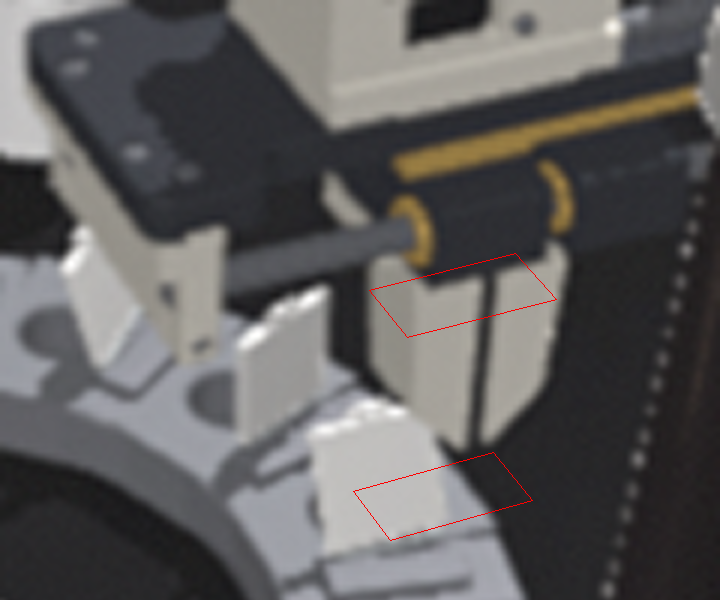

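View pics/e2.png

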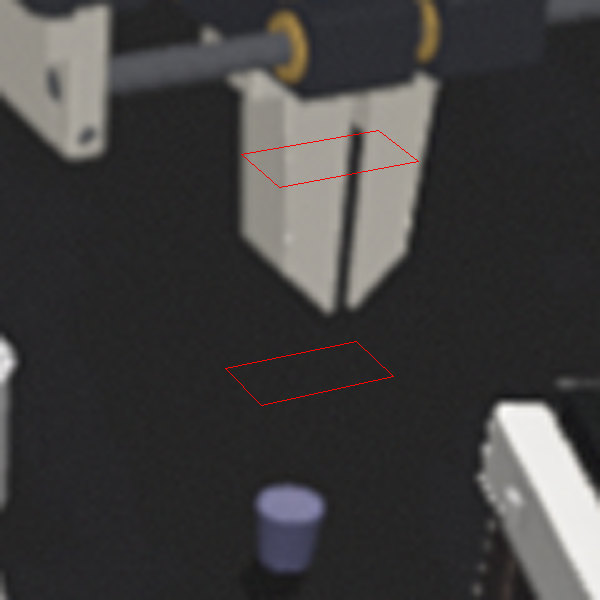

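```bash
python3 - <<'E'
from h import *
for i in range(6):
    s,x,R=tool();print(s["time"],x.round(2),s["qpos"].round(4),np.round(s["wrist_force"],2))
    env.read_camera("side")
E
```

```text
4.55 [ 654.95 -138.74   55.99] [-3.2320e-01  7.3320e-01  1.2684e+00  1.0000e-04  1.1376e+00 -6.4020e-01] [0.19 0.28 0.53]
4.6 [ 654.97 -138.73   56.08] [-3.2310e-01  7.3300e-01  1.2685e+00  1.0000e-04  1.1374e+00 -6.4000e-01] [ 0.46  0.11 -0.17]
4.65 [ 654.88 -138.68   55.97] [-3.2310e-01  7.3300e-01  1.2688e+00  1.0000e-04  1.1373e+00 -6.3990e-01] [ 0.23  0.11 -0.21]
4.7 [ 654.7  -138.63   55.78] [-3.2310e-01  7.3320e-01  1.2691e+00  1.0000e-04  1.1373e+00 -6.3980e-01] [-0.48 -0.94  1.05]
4.75 [ 654.56 -138.59   55.55] [-3.2310e-01  7.3340e-01  1.2694e+00  1.0000e-04  1.1372e+00 -6.3970e-01] [-0.28 -0.32 -0.27]
4.8 [ 654.41 -138.56   55.33] [-3.2320e-01  7.3360e-01  1.2696e+00  1.0000e-04  1.1371e+00 -6.3960e-01] [-0.13  0.01  0.14]
```

The state reading was settling by about 2 mm, so I will move slowly near the tray. In the side picture the visible fingertips sit about 22 mm higher than the reported TCP projects to. The next stroke is safe either way and will show which is true.

Request:
{"fn": "play_rows", "kwargs": {
  "hand": [0, 0, 0, 0, 0, 0, 0, 0, 0, 0, 0, 0],
  "translation": [
    [0.1, 0.7, 0],
    [0, 0.7, 0],
    [0.1, 0.7, 0],
    [0.3, 0.7, 0],
    [0.4, 0.5, 0],
    [0.45, 0.4, 0],
    [0.5, 0.3, 0],
    [0.4, 0.15, 0],
    [0.3, 0.1, 0],
    [0.2, 0.1, 0],
    [0, 0.05, 0],
    [0, 0, 0]
  ],
  "twist": [0, 0, 0, 0, 0, 0, 0, 0, 0, 0, 0, 0]
}}

```text
time: 6.05
tool_pos: [640.3, -96.3, 27.4]
tool_rot: [1.289, 1.57, 1.606]
wrist_force: [-1.9, 2.7, 4.7]
opening: 0.01
```

```bash
python3 - <<'E'
from h import *
p=np.load("p.npy");where(1,p,(5,0,26))
a=env.read_camera("side");cv2.imwrite("pics/f_side.png",cv2.resize(a[140:340,140:370],None,fx=3,fy=3,interpolation=cv2.INTER_CUBIC))
E
```

```text
t 6.05 pos [640.3 -96.3  27.4] s 5.2 lat -0.3 z 27.4 F [-1.9  2.7  4.7] open 0.01 q6 -0.58
twist left 0.0 t in tool [0. 1. 0.] tilt [-0.  0. -1.]
shift cm [ 0.14 -0.02 -0.03]
```

View pics/f_side.png

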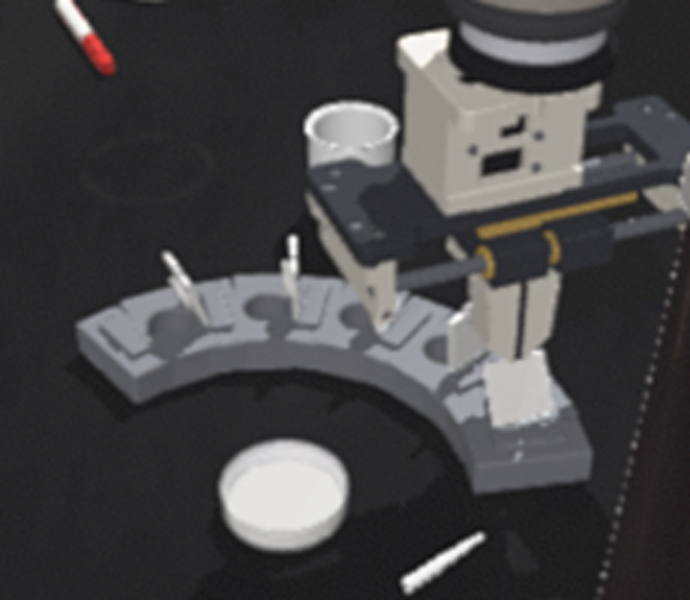

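```bash
python3 - <<'E'
from h import *
a=env.read_camera("side");c=env.get_calibration("side");s,x,R=tool();p=np.load("p.npy")
x0,y0,S=250,190,6
im=cv2.resize(a[190:290,250:370],None,fx=S,fy=S,interpolation=cv2.INTER_CUBIC)
def pl(X,col):
    u=(proj(c,X)-[x0,y0]+.5)*S-.5;cv2.polylines(im,[np.round(u).astype(np.int32)],True,col,1)
for h in (0,-60): pl(x+np.array([[h,9.5,19],[h,9.5,-19],[h,-9.5,-19],[h,-9.5,19]])@R.T,(0,0,255))
for k in(1,2): pl(T(p,lidpts(k,1.57)),(0,255,0));pl(T(p,lidpts(k,0)),(255,128,0))
cv2.imwrite("pics/g.png",im);print(x,s["wrist_force"],s["moment"])
cv2.imwrite("pics/g_top.png",cv2.resize(env.read_camera("top")[60:270,200:500],None,fx=2.6,fy=2.6))
E
```

```text
[640.32702976 -96.41814021  27.37592738] [-2.29036561  2.58440904  4.73840943] [ 0.36441733  0.44914291 -0.080028  ]
```

View pics/g.png

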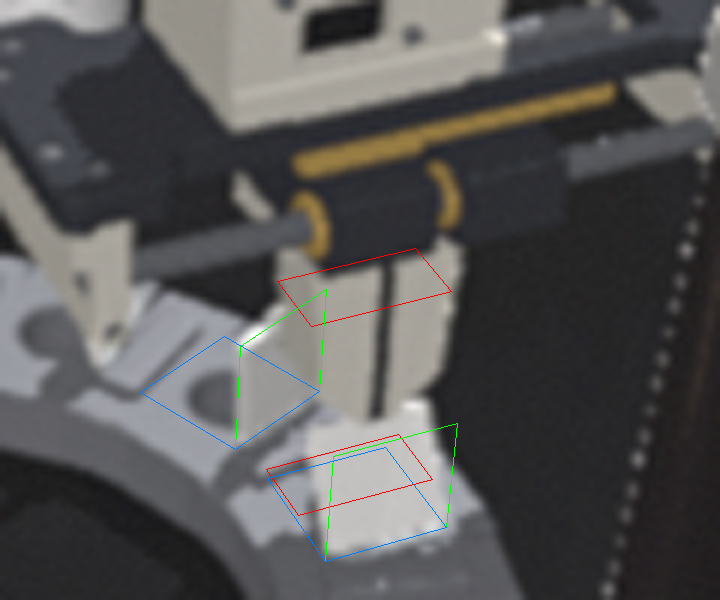

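View pics/g_top.png

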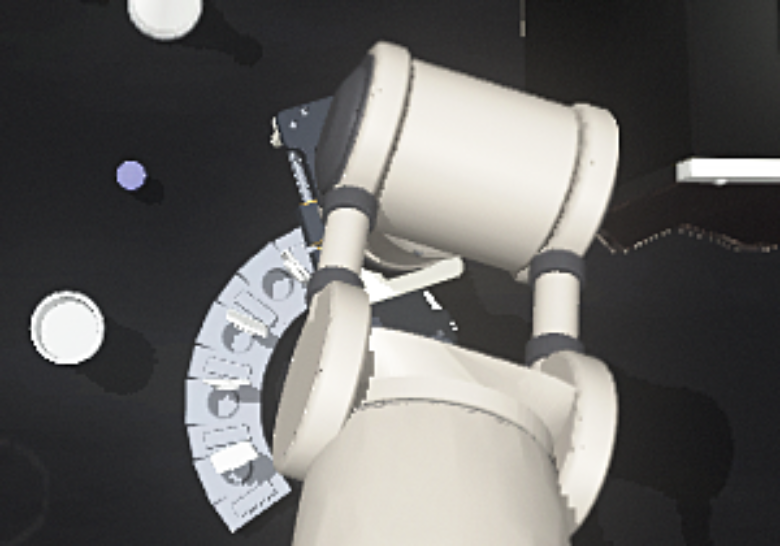

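```bash
python3 - <<'E'
from h import *
c=env.get_calibration("side");p=np.load("p.npy")
for q in (1.75,1.57,1.4,1.2,1.0,.8): print(q,proj(c,T(p,lidpts(1,q)))[2:].round(1).tolist(), "edge z",22+34*np.sin(q))
E
python3 -c "
import cv2
a=cv2.imread('pics/side0.png');cv2.imwrite('pics/h0.png',cv2.resize(a[190:290,250:370],None,fx=6,fy=6,interpolation=cv2.INTER_CUBIC))"
```

```text
1.75 [[306.9, 268.4], [327.6, 262.9]] edge z 55.455522193713854
1.57 [[305.0, 265.6], [325.7, 260.1]] edge z 55.99998921968238
1.4 [[303.3, 263.5], [323.8, 258.1]] edge z 55.505290819607644
1.2 [[301.3, 261.8], [321.7, 256.4]] edge z 53.68932892288569
1.0 [[299.4, 261.0], [319.7, 255.7]] edge z 50.61001348346848
0.8 [[297.7, 261.0], [317.8, 255.8]] edge z 46.390107090583776
```

View pics/h0.png

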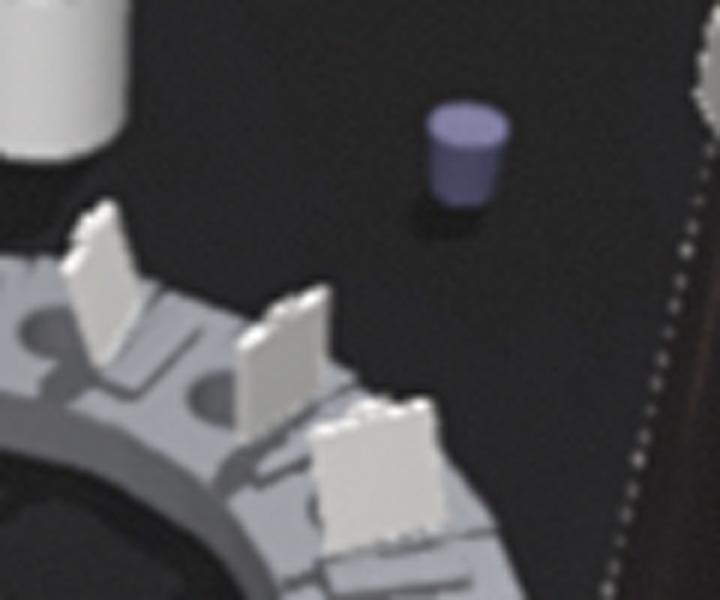

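The side picture (g) shows lid 1 only slightly tilted (top edge near px 301–321, 257), and the finger sits above it with about 5 N upward. So the closed tips really are about 22 mm above the reported TCP. I go back behind the lid and stroke lower.

Request:
{"fn": "play_rows", "kwargs": {
  "hand": [0, 0, 0, 0, 0, 0, 0, 0, 0],
  "translation": [
    [-0.6, 0, 0],
    [-0.7, 0, 0],
    [0, -1, 0],
    [0, -1.4, 0],
    [0, -1.2, 0],
    [0, -0.5, 0],
    [0.6, 0, 0],
    [0.6, 0, 0],
    [0, 0, 0]
  ],
  "twist": [0, 0, 0, 0, 0, 0, 0, 0, 0]
}}

```text
time: 7.1
tool_pos: [652.0, -134.9, 26.3]
tool_rot: [2.437, 1.568, 2.754]
wrist_force: [0.1, -0.3, 0.6]
opening: 0.006
```

```bash
python3 - <<'E'
from h import *
p=np.load("p.npy");where(1,p,(-16.7,0,27))
a=env.read_camera("side");cv2.imwrite("pics/i_side.png",cv2.resize(a[140:340,140:370],None,fx=3,fy=3,interpolation=cv2.INTER_CUBIC))
E
```

```text
t 7.1 pos [ 652.  -134.9   26.3] s -35.1 lat 0.5 z 26.3 F [ 0.1 -0.3  0.6] open 0.006 q6 -0.64
twist left 0.0 t in tool [0.002 1.    0.001] tilt [-0.003  0.001 -1.   ]
shift cm [-0.06  1.84  0.05]
```

View pics/i_side.png

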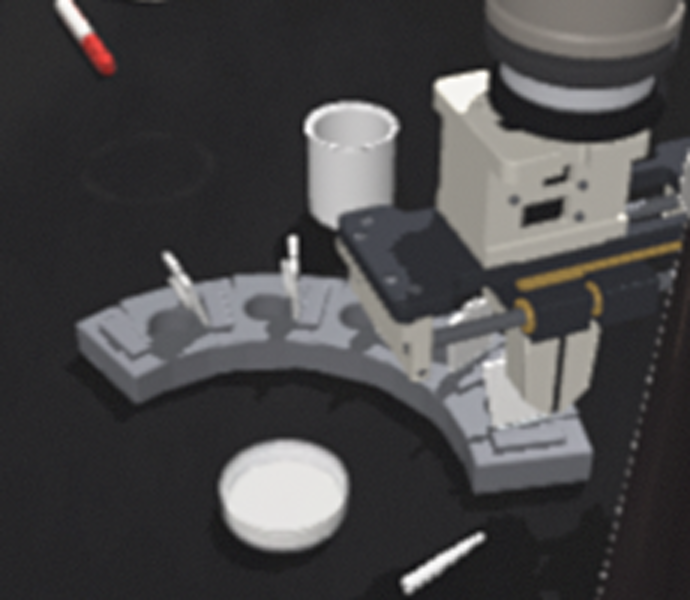

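The tips (crop 555,410) are now in front of lid 1, on its hinge side. Now the stroke.

Request:
{"fn": "play_rows", "kwargs": {
  "hand": [0, 0, 0, 0, 0, 0, 0, 0, 0],
  "translation": [
    [0, 0.9, 0],
    [0, 0.9, 0],
    [0.2, 0.5, 0],
    [0.35, 0.4, 0],
    [0.4, 0.35, 0],
    [0.5, 0.25, 0],
    [0.3, 0.15, 0],
    [0, 0, 0],
    [0, 0, 0]
  ],
  "twist": [0, 0, 0, 0, 0, 0, 0, 0, 0]
}}

```text
time: 8.05
tool_pos: [642.4, -103.0, 10.3]
tool_rot: [2.421, 1.571, 2.737]
wrist_force: [0.0, 0.3, 0.1]
opening: 0.002
```

```bash
cat >> h.py <<'E'
def look(nm):
    a=env.read_camera("side");cv2.imwrite(f"pics/{nm}.png",cv2.resize(a[160:320,150:360],None,fx=3.6,fy=3.6,interpolation=cv2.INTER_CUBIC))
E
python3 - <<'E'
from h import *
p=np.load("p.npy");where(1,p,(3,0,4));look("j")
E
```

```text
t 8.05 pos [ 642.4 -103.    10.3] s -1.8 lat -0.2 z 10.3 F [0.  0.3 0.1] open 0.002 q6 -0.59
twist left 0.0 t in tool [0. 1. 0.] tilt [-0.  0. -1.]
shift cm [ 0.63  0.48 -0.02]
```

View pics/j.png

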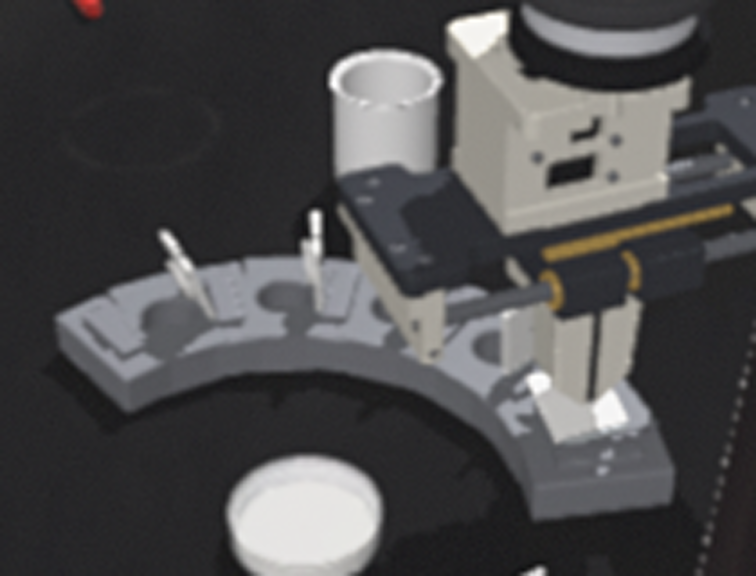

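Lid 1 is folding under the tips (crop 585,405) with no force. Going on gently.

Request:
{"fn": "play_rows", "kwargs": {
  "hand": [0, 0, 0, 0, 0],
  "translation": [
    [0.2, 0.2, 0],
    [0.2, 0.2, 0],
    [0.1, 0.2, 0],
    [0, 0, 0],
    [0, 0, 0]
  ],
  "twist": [0, 0, 0, 0, 0]
}}

```text
time: 8.6
tool_pos: [640.5, -96.9, 5.5]
tool_rot: [1.509, 1.571, 1.826]
wrist_force: [0.5, 1.1, -0.1]
opening: 0.005
```

```bash
python3 - <<'E'
from h import *
p=np.load("p.npy");where(1,p,(4,0,4));look("k")
E
```

```text
t 8.6 pos [640.5 -96.9   5.5] s 4.5 lat -0.3 z 5.5 F [ 0.5  1.1 -0.1] open 0.005 q6 -0.59
twist left 0.0 t in tool [0.    1.    0.001] tilt [-0.  0. -1.]
shift cm [ 0.15 -0.05 -0.03]
```

View pics/k.png

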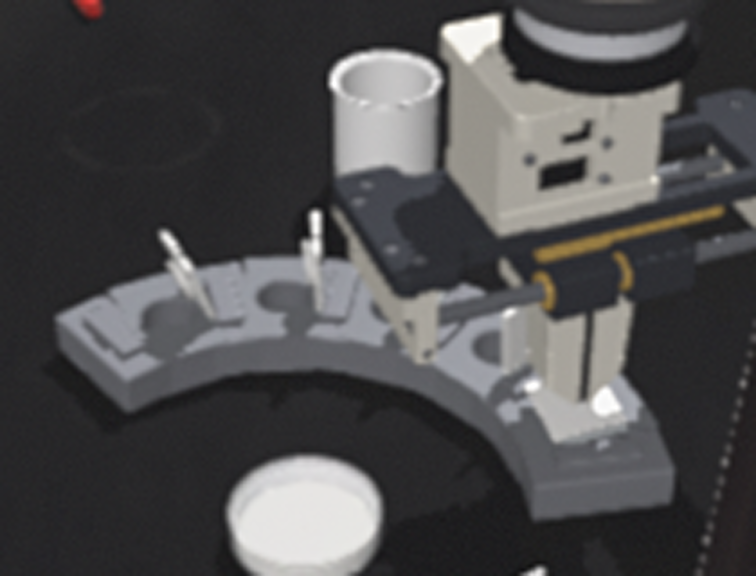

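Request:
{"fn": "play_rows", "kwargs": {
  "hand": [0, 0, 0, 0],
  "translation": [
    [0.1, 0, 0],
    [0.1, 0.1, 0],
    [0, 0, 0],
    [0, 0, 0]
  ],
  "twist": [0, 0, 0, 0]
}}

```text
time: 9.05
tool_pos: [640.2, -96.1, 3.5]
tool_rot: [1.572, 1.571, 1.888]
wrist_force: [0.3, 0.4, -0.4]
opening: 0.002
```

Request:
{"fn": "play_rows", "kwargs": {
  "hand": [0, 0, 0, 0, 0, 0],
  "translation": [
    [-0.5, 0, 0],
    [-1, 0, 0],
    [-1, 0, 0],
    [-1, 0, 0],
    [-0.5, 0, 0],
    [0, 0, 0]
  ],
  "twist": [0, 0, 0, 0, 0, 0]
}}

```text
time: 9.65
tool_pos: [640.9, -96.3, 45.0]
tool_rot: [-0.54, 1.568, -0.224]
wrist_force: [0.2, -0.8, -0.4]
opening: 0.009
```

```bash
cat >> h.py <<'E'
def look2(nm,p,ks,q=0):
    a=env.read_camera("side");c=env.get_calibration("side");S=6;x0,y0=(250,200) if min(ks)<3 else (165,190)
    im=cv2.resize(a[y0:y0+100,x0:x0+125],None,fx=S,fy=S,interpolation=cv2.INTER_CUBIC)
    for k in ks:
        for q_,col in((0,(255,128,0)),(.2,(0,0,255))):
            u=(proj(c,T(p,lidpts(k,q_)))-[x0,y0]+.5)*S-.5;cv2.polylines(im,[np.round(u).astype(np.int32)],True,col,1)
    cv2.imwrite(f"pics/{nm}.png",im)
E
python3 - <<'E'
from h import *
p=np.load("p.npy");where(2,p,(-38,0,33));look2("l",p,[1,2])
E
```

```text
t 9.65 pos [640.9 -96.3  45. ] s -48.7 lat 8.4 z 45.0 F [ 0.2 -0.8 -0.4] open 0.009 q6 -0.58
twist left -24.0 t in tool [-0.002  0.914 -0.406] tilt [ 0.002 -0.001 -1.   ]
shift cm [1.2  1.32 0.33]
```

View pics/l.png

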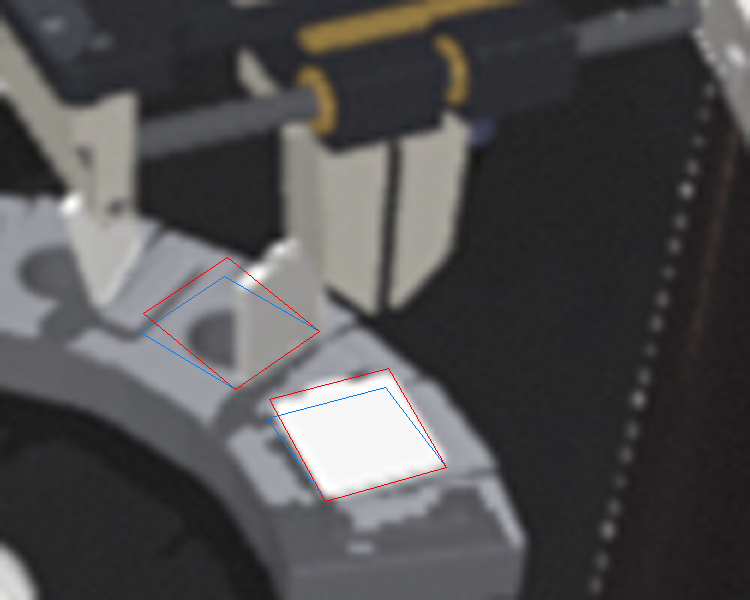

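Lid 1 lies shut: in picture l its edge at (275,405)–(388,378) corresponds to roughly 0.1 rad, and the tray outline still matches. On to lid 2.

Request:
{"fn": "play_rows", "kwargs": {
  "hand": [0, 0, 0, 0, 0, 0],
  "translation": [
    [0.2, 0.6, 0.2],
    [0.4, 0.4, 0.1],
    [0.5, 0.3, 0],
    [0.4, 0, 0],
    [0.1, 0, 0],
    [0, 0, 0]
  ],
  "twist": [-8, -8, -8, 0, 0, 0]
}}

```text
time: 10.3
tool_pos: [637.6, -83.4, 27.1]
tool_rot: [2.061, 1.57, 2.793]
wrist_force: [-0.3, -0.4, -0.2]
opening: 0.005
```

```bash
python3 - <<'E'
from h import *
p=np.load("p.npy");where(2,p,(-31.5,0,28.5));look("m")
E
```

```text
t 10.3 pos [637.6 -83.4  27.1] s -36.9 lat 2.3 z 27.1 F [-0.3 -0.4 -0.2] open 0.005 q6 -0.98
twist left -0.1 t in tool [ 0.001  1.    -0.002] tilt [-0.001  0.    -1.   ]
shift cm [-0.14  0.54  0.22]
```

View pics/m.png

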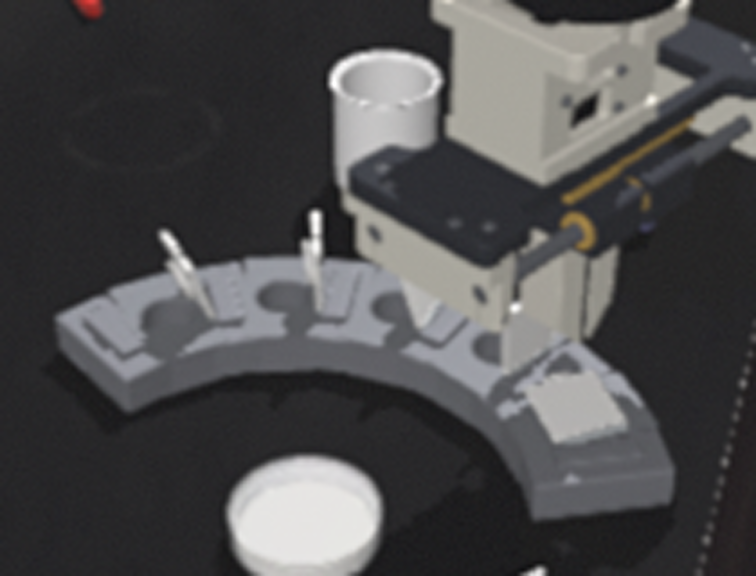

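Request:
{"fn": "play_rows", "kwargs": {
  "hand": [0, 0, 0, 0, 0, 0, 0, 0, 0, 0, 0, 0],
  "translation": [
    [0, 0.7, 0.1],
    [0, 0.7, 0.1],
    [0, 0.6, 0],
    [0.25, 0.6, 0],
    [0.35, 0.4, 0],
    [0.45, 0.35, 0],
    [0.45, 0.3, 0],
    [0.35, 0.15, 0],
    [0.3, 0.15, 0],
    [0.15, 0.15, 0],
    [0.1, 0.1, 0],
    [0, 0, 0]
  ],
  "twist": [0, 0, 0, 0, 0, 0, 0, 0, 0, 0, 0, 0]
}}

```text
time: 11.55
tool_pos: [610.9, -50.8, 3.4]
tool_rot: [1.887, 1.571, 2.622]
wrist_force: [-0.7, 0.0, 0.1]
opening: 0.001
```

```bash
python3 - <<'E'
from h import *
p=np.load("p.npy");where(2,p);look("n")
E
```

```text
t 11.55 pos [610.9 -50.8   3.4] s 5.3 lat 0.1 z 3.4 F [-0.7  0.   0.1] open 0.001 q6 -0.94
twist left 0.0 t in tool [0. 1. 0.] tilt [-0.  0. -1.]
```

View pics/n.png

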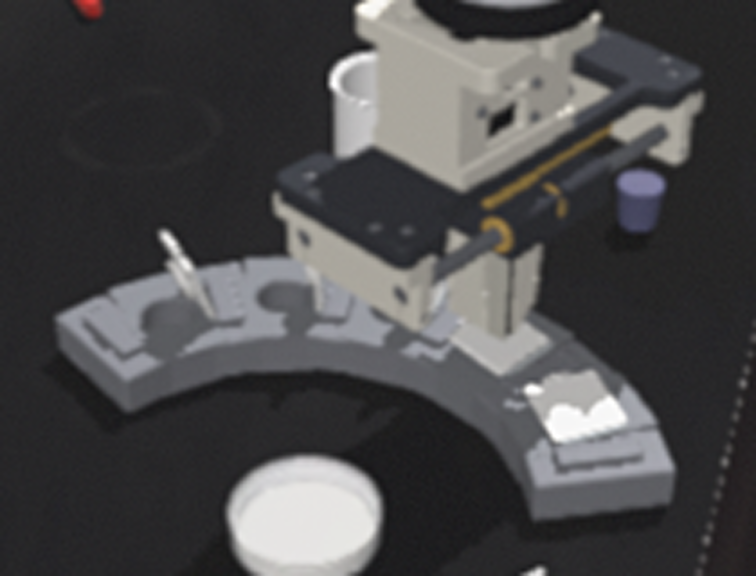

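Request:
{"fn": "play_rows", "kwargs": {
  "hand": [0, 0, 0, 0, 0, 0],
  "translation": [
    [-0.5, 0, 0],
    [-1, 0, 0],
    [-1, 0, 0],
    [-1, 0, 0],
    [-0.5, 0, 0],
    [0, 0, 0]
  ],
  "twist": [0, 0, 0, 0, 0, 0]
}}

```text
time: 12.2
tool_pos: [611.7, -50.9, 44.9]
tool_rot: [-0.914, 1.568, -0.179]
wrist_force: [0.9, 0.6, 0.5]
opening: 0.008
```

```bash
python3 - <<'E'
from h import *
p=np.load("p.npy");where(3,p,(-36,0,28));look2("o",p,[1,2])
s,x,R=tool();c,t,n=lidframe(3,p);print("n in tool",(R.T@n).round(3))
E
```

```text
t 12.2 pos [611.7 -50.9  44.9] s -48.8 lat 9.1 z 44.9 F [0.9 0.6 0.5] open 0.008 q6 -0.94
twist left -24.0 t in tool [-0.002  0.914 -0.406] tilt [ 0.002 -0.    -1.   ]
shift cm [1.69 1.54 0.3 ]
n in tool [-0.    -0.406 -0.914]
```

View pics/o.png

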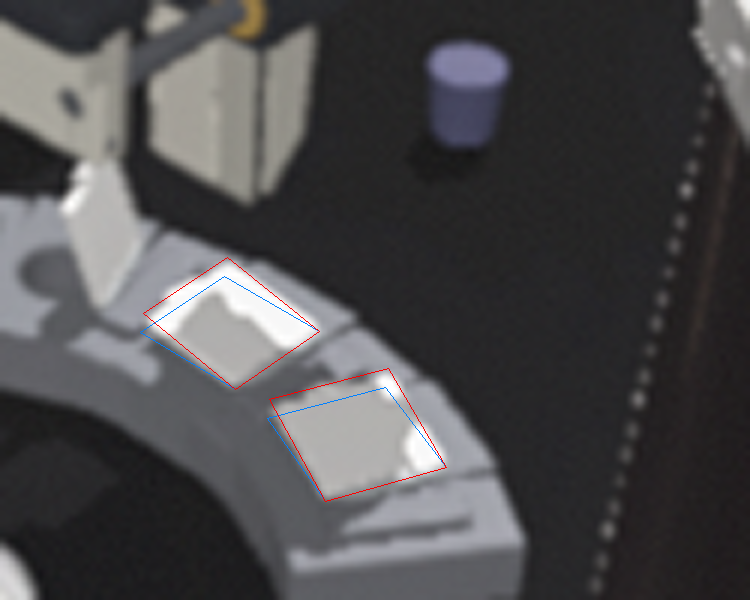

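Both lids look nearly flat, at roughly 0.1 rad. For margin, and to learn the true tip height, I press lid 2 down once more, gently and with the force watched.

Request:
{"fn": "play_rows", "kwargs": {
  "hand": [0, 0, 0, 0, 0, 0, 0, 0, 0],
  "translation": [
    [0.8, 0.2, 0],
    [1.2, 0.2, 0],
    [1, 0, 0],
    [0.6, 0, 0],
    [0.3, 0, 0],
    [0.1, 0, 0],
    [0.1, 0, 0],
    [0, 0, 0],
    [0, 0, 0]
  ],
  "twist": [0, 0, 0, 0, 0, 0, 0, 0, 0]
}}

```text
time: 13.15
tool_pos: [608.6, -47.9, 2.9]
tool_rot: [-0.804, 1.57, -0.069]
wrist_force: [0.8, 0.2, 0.5]
opening: 0.007
```

Request:
{"fn": "play_rows", "kwargs": {
  "hand": [0, 0],
  "translation": [
    [0.1, 0, 0],
    [0, 0, 0]
  ],
  "twist": [0, 0]
}}

```text
time: 13.35
tool_pos: [608.5, -47.9, 1.6]
tool_rot: [-0.767, 1.57, -0.031]
wrist_force: [0.6, -1.2, -0.2]
opening: 0.005
```

Request:
{"fn": "play_rows", "kwargs": {
  "hand": [0, 0],
  "translation": [
    [0.1, 0, 0],
    [0, 0, 0]
  ],
  "twist": [0, 0]
}}

```text
time: 13.55
tool_pos: [608.3, -47.8, 0.4]
tool_rot: [0.793, 1.571, 1.528]
wrist_force: [0.3, -0.0, 0.4]
opening: 0.005
```

Request:
{"fn": "play_rows", "kwargs": {
  "hand": [0, 0],
  "translation": [
    [0.1, 0, 0],
    [0, 0, 0]
  ],
  "twist": [0, 0]
}}

```text
time: 13.75
tool_pos: [608.4, -47.8, -0.4]
tool_rot: [-0.562, 1.571, 0.173]
wrist_force: [-0.9, 0.7, 1.5]
opening: 0.003
```

Contact comes at about TCP z = -0.4, so the tips are about 24 mm above the TCP. Lid 2 is fully flat. Up, and over behind lid 3.

Request:
{"fn": "play_rows", "kwargs": {
  "hand": [0, 0, 0, 0, 0, 0],
  "translation": [
    [-0.5, 0, 0],
    [-1, 0, 0],
    [-1, 0, 0],
    [-0.6, 0, 0],
    [-0.2, 0.5, 0.2],
    [0, 0.3, 0.2]
  ],
  "twist": [0, 0, 0, 0, 0, 0]
}}

```text
time: 14.35
tool_pos: [605.9, -38.8, 33.0]
tool_rot: [-0.552, 1.57, 0.183]
wrist_force: [-0.0, -0.4, -0.5]
opening: 0.001
```

```bash
python3 - <<'E'
from h import *
p=np.load("p.npy");where(3,p,(-36,0,28));look("q")
E
```

```text
t 14.35 pos [605.9 -38.8  33. ] s -38.6 lat 0.3 z 33.0 F [-0.  -0.4 -0.5] open 0.001 q6 -0.93
twist left -24.0 t in tool [-0.     0.914 -0.406] tilt [ 0.001  0.    -1.   ]
shift cm [ 0.5   0.25 -0.07]
```

View pics/q.png

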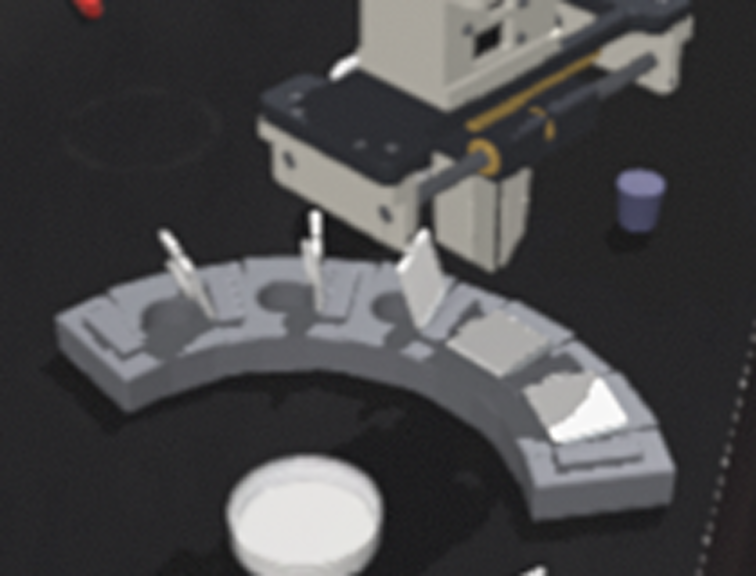

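The tips are behind lid 3 (crop 495,265). Lids 1 and 2 are flat and lids 3–5 are standing. I keep this hand angle for lid 3 so the gripper stays away from the beaker.

Request:
{"fn": "play_rows", "kwargs": {
  "hand": [0, 0, 0, 0, 0, 0, 0, 0, 0, 0, 0, 0],
  "translation": [
    [0.3, 0.65, -0.3],
    [0.2, 0.65, -0.3],
    [0.1, 0.65, -0.3],
    [0.35, 0.55, -0.25],
    [0.35, 0.4, -0.2],
    [0.45, 0.3, -0.15],
    [0.45, 0.25, -0.1],
    [0.4, 0.15, -0.05],
    [0.3, 0.15, -0.05],
    [0.15, 0.15, -0.05],
    [0.1, 0.1, -0.05],
    [0, 0, 0]
  ],
  "twist": [0, 0, 0, 0, 0, 0, 0, 0, 0, 0, 0, 0]
}}

```text
time: 15.6
tool_pos: [565.6, -21.6, 0.9]
tool_rot: [1.766, 1.571, 2.501]
wrist_force: [0.4, 0.4, -0.1]
opening: 0.008
```

```bash
python3 - <<'E'
from h import *
p=np.load("p.npy");where(3,p,(5,0,1));look("r")
E
```

```text
t 15.6 pos [565.6 -21.6   0.9] s 5.2 lat 0.9 z 0.9 F [ 0.4  0.4 -0.1] open 0.008 q6 -0.91
twist left -24.0 t in tool [ 0.     0.914 -0.406] tilt [-0.  0. -1.]
shift cm [-0.01  0.02  0.09]
```

View pics/r.png

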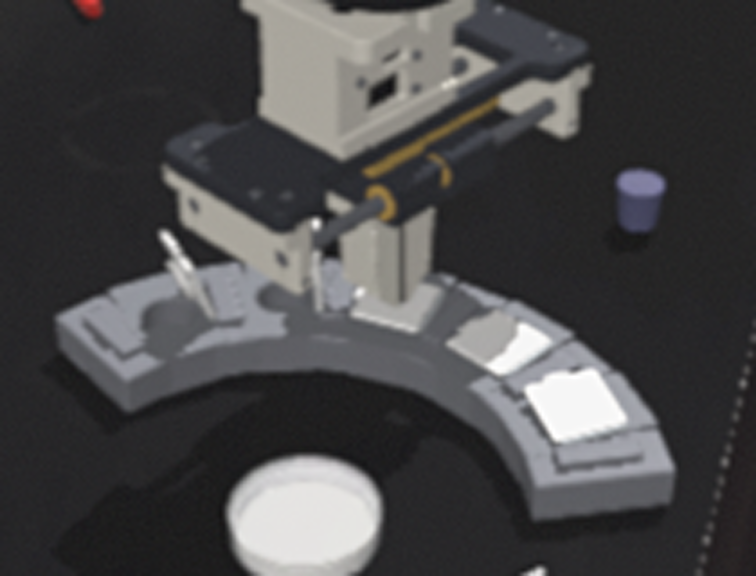

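Lid 3 is shut with no force. I rise well above the beaker, then turn.

Request:
{"fn": "play_rows", "kwargs": {
  "hand": [0, 0, 0, 0, 0, 0, 0],
  "translation": [
    [-0.5, 0, 0],
    [-1, 0, 0],
    [-1.5, 0, 0],
    [-1.5, 0, 0],
    [-1, 0, 0],
    [-0.5, 0, 0],
    [0, 0, 0]
  ],
  "twist": [0, 0, 0, 0, 0, 0, 0]
}}

```text
time: 16.35
tool_pos: [566.2, -21.7, 61.9]
tool_rot: [-0.852, 1.569, -0.117]
wrist_force: [-0.8, -0.7, 0.2]
opening: 0.004
```

Request:
{"fn": "play_rows", "kwargs": {
  "hand": [0, 0, 0, 0, 0, 0, 0, 0, 0, 0],
  "translation": [
    [0, 0, 0],
    [0, 0, 0],
    [0, 0, 0],
    [0, 0, 0],
    [0, 0, 0],
    [0, 0, 0],
    [0, 0, 0],
    [0, 0, 0],
    [0, 0, 0],
    [0, 0, 0]
  ],
  "twist": [-8, -8, -8, -8, -8, -8, -8, -8, -8, 0]
}}

```text
time: 17.35
tool_pos: [565.3, -21.6, 60.3]
tool_rot: [0.939, 1.569, 2.932]
wrist_force: [-0.2, -0.6, -0.3]
opening: 0.006
```

```bash
python3 - <<'E'
from h import *
p=np.load("p.npy");where(4,p,(-37,0,33));look2("s",p,[1,2]);look2("s2",p,[3,4,5])
E
```

```text
t 17.35 pos [565.3 -21.6  60.3] s -47.4 lat 9.9 z 60.3 F [-0.2 -0.6 -0.3] open 0.006 q6 -2.17
twist left 24.1 t in tool [0.001 0.913 0.408] tilt [-0.001  0.    -1.   ]
shift cm [2.73 0.54 1.33]
```

View pics/s.png

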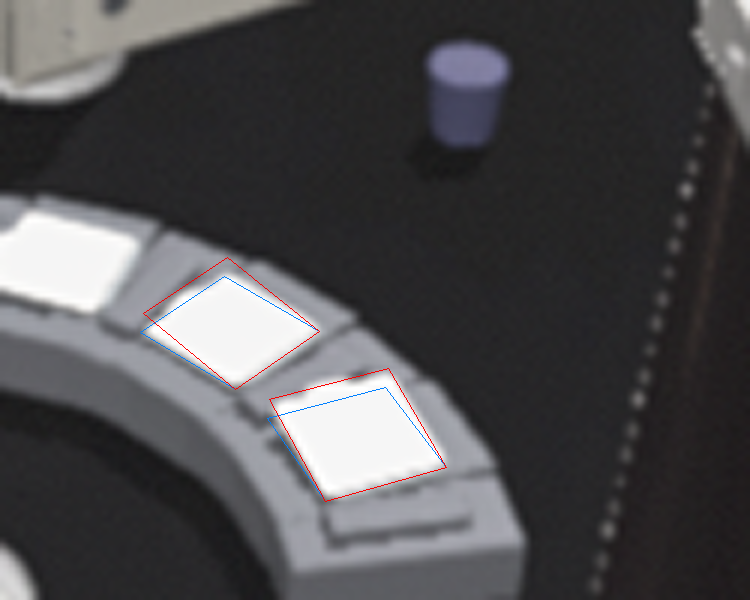

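View pics/s2.png

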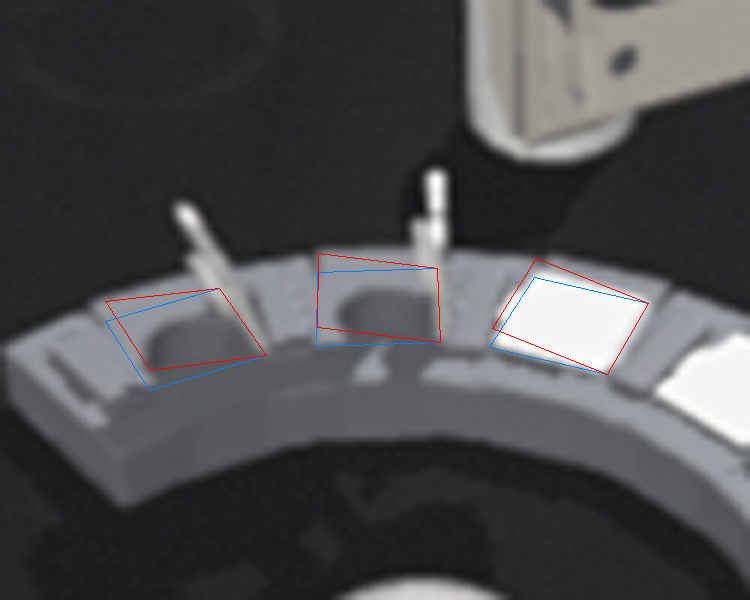

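Lids 2 and 3 lie flat and lid 1 sits at about 0.1 rad. The tray has not moved, as the hinge edges match the overlay. Next, lid 4.

Request:
{"fn": "play_rows", "kwargs": {
  "hand": [0, 0, 0, 0, 0, 0],
  "translation": [
    [0.5, 0.2, 0.5],
    [0.9, 0.2, 0.5],
    [0.9, 0.2, 0.4],
    [0.6, 0, 0],
    [0.1, 0, 0],
    [0, 0, 0]
  ],
  "twist": [0, 0, 0, 0, 0, 0]
}}

```text
time: 18.05
tool_pos: [554.6, -11.3, 30.7]
tool_rot: [0.79, 1.57, 2.782]
wrist_force: [-0.6, -0.3, 0.7]
opening: 0.005
```

```bash
python3 - <<'E'
from h import *
p=np.load("p.npy");where(4,p,(-31,0,28));look("u")
E
```

```text
t 18.05 pos [554.6 -11.3  30.7] s -36.7 lat -0.3 z 30.7 F [-0.6 -0.3  0.7] open 0.005 q6 -2.15
twist left 24.0 t in tool [0.    0.913 0.407] tilt [-0.  0. -1.]
shift cm [0.27 0.54 0.2 ]
```

View pics/u.png

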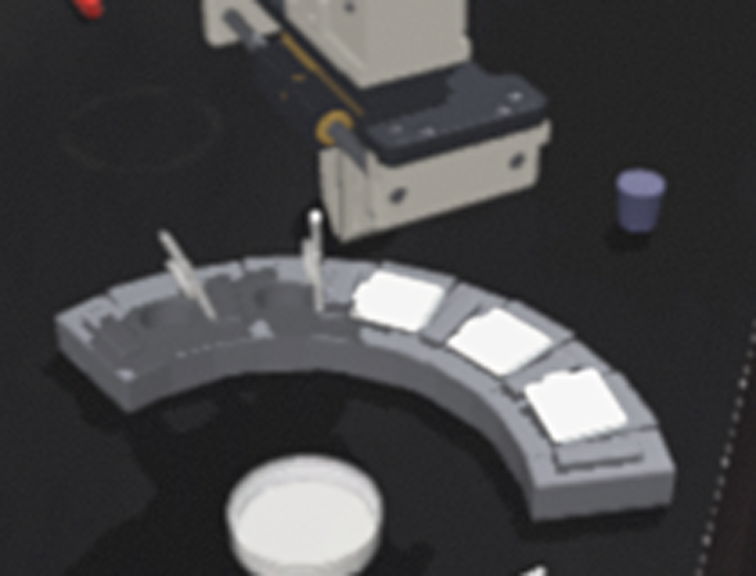

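Request:
{"fn": "play_rows", "kwargs": {
  "hand": [0, 0, 0, 0, 0, 0, 0, 0, 0, 0, 0, 0],
  "translation": [
    [0.15, 0.65, 0.3],
    [0.15, 0.65, 0.3],
    [0.1, 0.55, 0.25],
    [0.35, 0.55, 0.25],
    [0.35, 0.4, 0.2],
    [0.45, 0.3, 0.15],
    [0.45, 0.25, 0.1],
    [0.4, 0.15, 0.05],
    [0.3, 0.15, 0.05],
    [0.15, 0.15, 0.05],
    [0.1, 0.1, 0.05],
    [0, 0, 0]
  ],
  "twist": [0, 0, 0, 0, 0, 0, 0, 0, 0, 0, 0, 0]
}}

```text
time: 19.3
tool_pos: [511.6, -11.2, 1.4]
tool_rot: [0.735, 1.571, 2.727]
wrist_force: [0.2, -0.2, 0.0]
opening: 0.003
```

```bash
python3 - <<'E'
from h import *
p=np.load("p.npy");where(4,p,(5,0,1));look("v")
E
```

```text
t 19.3 pos [511.6 -11.2   1.4] s 6.2 lat -0.5 z 1.4 F [ 0.2 -0.2  0. ] open 0.003 q6 -2.16
twist left 24.0 t in tool [0.    0.913 0.407] tilt [-0.  0. -1.]
shift cm [ 0.04 -0.09 -0.09]
```

View pics/v.png

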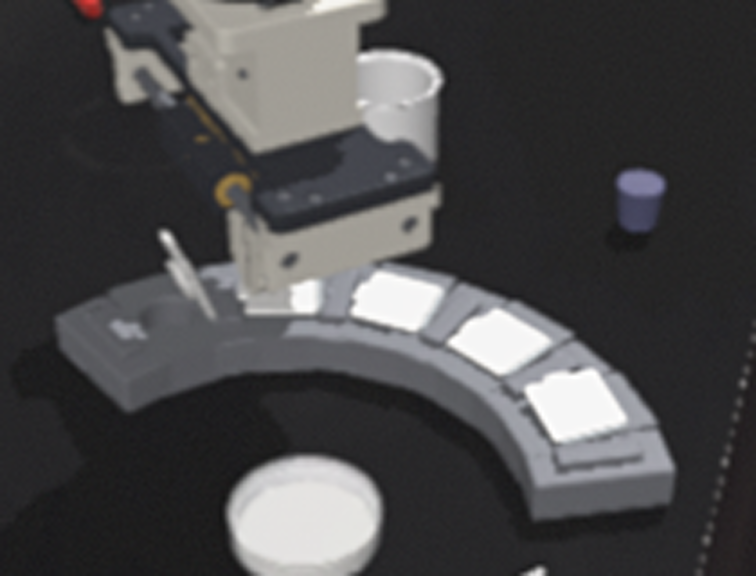

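Lid 4 is shut. Up, and over behind lid 5.

Request:
{"fn": "play_rows", "kwargs": {
  "hand": [0, 0, 0, 0, 0, 0, 0],
  "translation": [
    [-0.5, 0, 0],
    [-1, 0, 0],
    [-1, 0, 0],
    [-0.7, 0, 0],
    [-0.2, 0, 0],
    [0, 0, 0],
    [0, 0, 0]
  ],
  "twist": [0, 0, 0, 0, 0, 0, 0]
}}

```text
time: 20.05
tool_pos: [511.6, -11.2, 35.4]
tool_rot: [0.661, 1.571, 2.653]
wrist_force: [0.9, -0.0, -1.3]
opening: 0.004
```

```bash
python3 - <<'E'
from h import *
p=np.load("p.npy");where(5,p,(-31,0,28));look2("w",p,[3,4,5])
E
```

```text
t 20.05 pos [511.6 -11.2  35.4] s -47.4 lat 8.3 z 35.4 F [ 0.9 -0.  -1.3] open 0.004 q6 -2.16
twist left 0.0 t in tool [0. 1. 0.] tilt [-0.  0. -1.]
shift cm [0.74 1.64 0.83]
```

View pics/w.png

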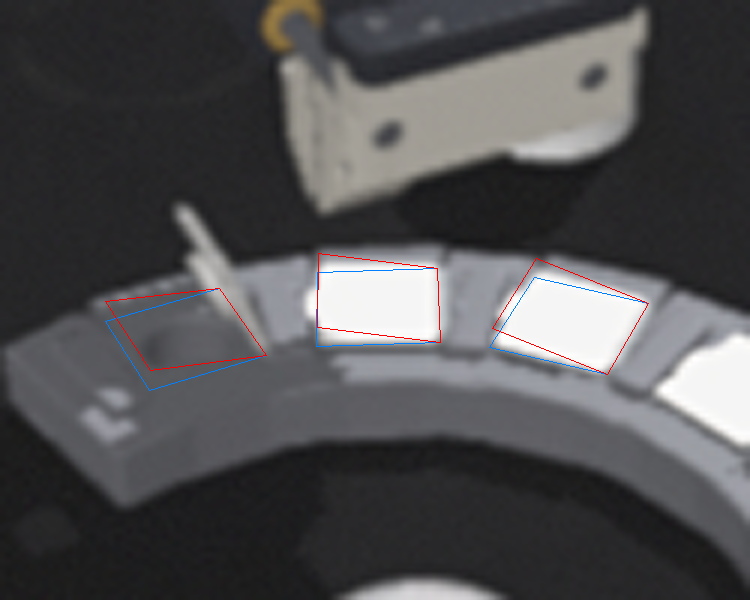

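Request:
{"fn": "play_rows", "kwargs": {
  "hand": [0, 0, 0, 0, 0, 0, 0, 0, 0, 0, 0, 0],
  "translation": [
    [0.3, 0.5, 0.4],
    [0.2, 0.5, 0.4],
    [0.15, 0.7, 0],
    [0.15, 0.7, 0],
    [0.1, 0.7, 0],
    [0.35, 0.6, 0],
    [0.35, 0.45, 0],
    [0.45, 0.35, 0],
    [0.45, 0.3, 0],
    [0.35, 0.15, 0],
    [0.3, 0.1, 0],
    [0, 0, 0]
  ],
  "twist": [0, 0, 0, 0, 0, 0, 0, 0, 0, 0, 0, 0]
}}

```text
time: 21.3
tool_pos: [462.2, -24.6, 3.5]
tool_rot: [0.849, 1.57, 2.84]
wrist_force: [0.7, -0.3, 0.3]
opening: 0.008
```

Request:
{"fn": "play_rows", "kwargs": {
  "hand": [0, 0, 0, 0, 0],
  "translation": [
    [0.15, 0.15, 0],
    [0.1, 0.1, 0],
    [0.1, 0, 0],
    [0, 0, 0],
    [0, 0, 0]
  ],
  "twist": [0, 0, 0, 0, 0]
}}

```text
time: 21.8
tool_pos: [460.2, -25.6, 0.5]
tool_rot: [-0.811, 1.571, 1.181]
wrist_force: [0.1, -0.2, 0.5]
opening: 0.008
```

Request:
{"fn": "play_rows", "kwargs": {
  "hand": [0, 0, 0, 0, 0, 0, 0, 0],
  "translation": [
    [-0.5, 0, 0],
    [-1, 0, 0],
    [-1.5, 0, 0],
    [-1.5, 0, 0],
    [-1.5, 0, 0],
    [-1, 0, 0],
    [-0.5, 0, 0],
    [0, 0, 0]
  ],
  "twist": [0, 0, 0, 0, 0, 0, 0, 0]
}}

```text
time: 22.6
tool_pos: [460.6, -25.7, 76.2]
tool_rot: [-2.172, 1.569, -0.18]
wrist_force: [0.1, 1.1, -0.7]
opening: 0.005
```

```bash
python3 - <<'E'
from h import *
p=np.load("p.npy");where(1,p,(5,0,75));look("x");look2("x2",p,[3,4,5])
E
```

```text
t 22.6 pos [460.6 -25.7  76.2] s 128.1 lat 148.6 z 76.2 F [ 0.1  1.1 -0.7] open 0.005 q6 -2.21
twist left 96.0 t in tool [-0.001 -0.105  0.994] tilt [ 0.002 -0.    -1.   ]
shift cm [  0.15 -13.49 -13.81]
```

View pics/x.png

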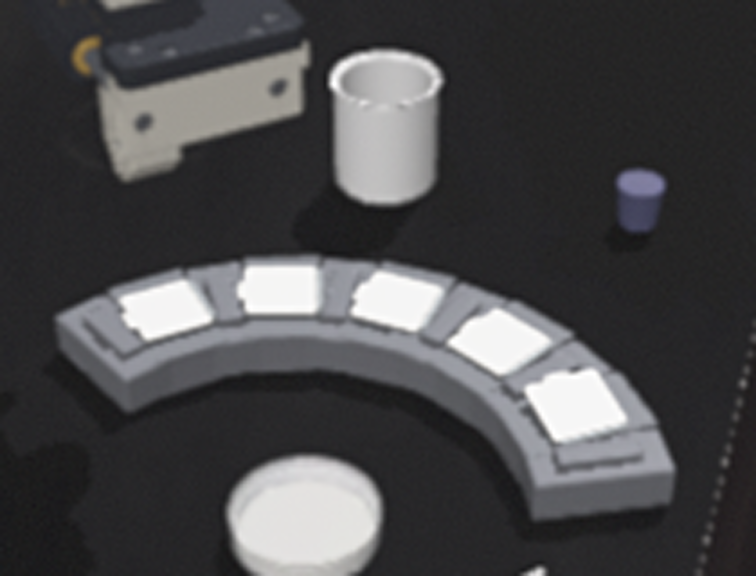

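View pics/x2.png

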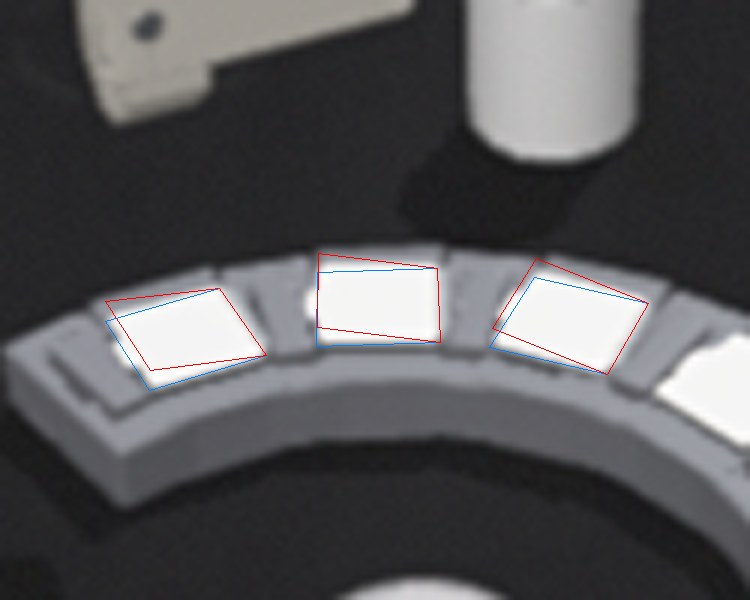

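All five lids look shut. A last check of the tray pose and the bystanders before I hand in.

Request:
{"fn": "play_rows", "kwargs": {
  "hand": [0, 0, 0, 0],
  "translation": [
    [-2, 0, 0],
    [-3, 0, 0],
    [-2, 0, 0],
    [0, 0, 0]
  ],
  "twist": [0, 0, 0, 0]
}}

```text
time: 23.1
tool_pos: [461.5, -25.9, 147.3]
tool_rot: [-2.197, 1.567, -0.205]
wrist_force: [0.3, -0.2, -0.5]
opening: 0.005
```

```bash
python3 - <<'E'
from fit import *
p=np.load("p.npy");a=env.read_camera("side");tr=env.trace("side","tray")
c=env.get_calibration("side");M={"side":(c,tr[0]["region"],a)}
old=cv2.imread("pics/side0.png")
for o in("petri_dish","beaker","stopper"): print(o,[(np.round(d["box"]),round(d["confidence"],2)) for d in env.spot_in("side",o)][:1])
B=cv2.GaussianBlur(M["side"][1].astype(np.float32),(0,0),1)
f=lambda v:np.abs(cv2.GaussianBlur(model(c,(v[0],v[1],v[2]/100),[0.05]*5),(0,0),1)-B).sum()
r=minimize(f,[p[0],p[1],p[2]*100],method="Nelder-Mead");print("tray now",r.x.round(1),"before",np.round(p,3))
# lid angles from the white lid masks
w=(a.min(2)>215).astype(np.uint8)
for k in range(1,6):
    best=[]
    for q in np.arange(0,.4,.02):
        m=np.zeros((384*4,512*4),np.uint8);P=lidpts(k,q)
        th=np.radians((k-3)*24);t=np.array([np.cos(th),np.sin(th),0]);P=P+1.5*(np.array([0,0,1])*np.cos(q)-t*np.sin(q))
        u=(proj(c,T(p,P))+.5)*4-.5;cv2.fillConvexPoly(m,np.round(u).astype(np.int32),255);m=cv2.resize(m,(512,384),interpolation=cv2.INTER_AREA)/255.
        x,y=u.mean(0)/4;sl=np.s_[int(y)-16:int(y)+17,int(x)-18:int(x)+19];best.append((np.abs(m-w)[sl].sum(),q))
    print(k,"angle ~",round(min(best)[1],2),round(min(best)[0],1))
E
```

```text
petri_dish [(array([216., 290., 254., 322.]), 0.92)]
beaker [(array([240., 177., 273., 218.]), 0.88)]
stopper []
tray now [571.3 -24.3 272.4] before [570.756 -22.871   2.724]
1 angle ~ 0.1 71.7
2 angle ~ 0.0 97.0
3 angle ~ 0.0 35.1
4 angle ~ 0.02 22.2
5 angle ~ 0.0 29.5
```

```bash
python3 - <<'E'
from plant import env
print(env.sign_off())
E
```

```text
the job is handed in; nothing more can be done
None
```

I stroked the five lids shut in order from 1 to 5 with the closed fingertips, coming from each lid's hinge side, and handed the job in at about 23 s. The hand-in gives no verdict.

**Last checks**
- **Lids:** the side picture shows all five shut. Lid 1 is at about 0.1 rad and lids 2–5 are near 0.
- **Tray:** its fitted pose is within about 2 mm of the start.
- **Force:** at every reading it stayed under about 6 N.
- **Bystanders:** the dish and beaker are within about 3 px of where they were found at the start. The network did not find the stopper in the last picture. In the pictures I viewed it sits at the same pixels as before.

**What disagreed**
- **First stroke too high:** the closed fingertips turned out to end about 24 mm above the reported TCP. My first stroke therefore passed too high and only tilted lid 1 slightly, with about 6 N of force.
- **Correction:** I repeated that stroke lower and shifted the heights for the other lids. I also pressed lid 2 once more before going on, to learn the true tip height.
- **Not corrected:** I left lid 1 at about 0.1 rad, since that is well inside the 0.2 rad limit.

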